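# Load the pantry trolley: column of tins, tea carton on top, gate up

## Task

Load the trolley: first take the empty can off the crate lid and stand it upright in the recycling tray, then stack all the flat metal tins into one square column centred on the crate lid and lined up lengthwise with it, and lift the tea carton out of the basket and set it squarely on top of the column, lengthwise too. Last of all, swing the trolley's side gate fully upright. Leave the bottles and the funnel alone.

Things in the scene. Friction and masses are not known exactly. Their poses are not given: they have to be found in the camera images.
- trolley: floor-standing narrow steel trolley rolled up to the counter's right edge (its position and yaw vary a little), fixed; upper deck 540 (x) x 300 (y), its top level with the counter; low 24 mm rims on three sides, a hinged gate on the counter (+y) side; origin: centre of the deck's top face
- lid: white plastic crate lid lying on the trolley's upper deck, clipped in place (does not move), 160 (x) x 120 (y) x 10 thick; origin: centre of its underside, x along its length; its top face is 10 above the origin
- can: small empty tin can with paper label, 64 diameter x 68 high, upright, starts on the crate lid; origin: centre of its underside
- tray: square dark steel recycling tray on the counter, open on top, 150 x 150 outside, 35 high, walls and floor 4 thick, fixed; may be at either of two places on the left of the counter, the basket being at the other; origin: centre of its underside
- basket: grey plastic open basket on the counter, loose, 0.7 kg, 190 (x) x 150 (y) x 60 high outside, walls and floor 5 thick; origin: centre of its underside, x along its length
- tea: closed cardboard tea carton, 96 (x) x 60 (y) x 58 high, up to 0.25 kg, standing in the basket; origin: centre of its underside, x along its length
- gate (a joint): lean of the trolley's gate in rad: 0 = fully upright against its stop, grows as it leans out over the counter (0.6 to 1.05 at the start). Stiff hinge: stays where it is left; about 5 N at the bar moves it
- gate_bar (a point): middle of the round bar (12 diameter, 360 long, along the trolley's x) along the gate's top edge, 80 from the hinge axis; below it is a flat 4 mm panel
- gate_hinge (a point): middle of the gate's hinge axis (fixed, along the trolley's x), on the trolley's counter-side edge, 5 above the deck
- green_bottle: bystander: green glass bottle, 68 diameter x 210 high, at the far end of the trolley; origin: centre of its underside
- pet_bottle: bystander: blue PET bottle, 64 diameter x 200 high, at the left end of the counter; origin: centre of its underside
- funnel: bystander: black hard silicone funnel standing mouth down, 90 diameter x 85 high, at the near end of the trolley; origin: centre of its underside
- tin1: flat closed bare-metal storage tin, 104 (x) x 62 (y) x 38 high, up to 0.3 kg, all tins alike, lies flat on the counter left of the trolley; origin: centre of its underside, x along its length, z up. Three to five tins are present; absent ones read None from the start
- tin2: flat closed bare-metal storage tin, 104 (x) x 62 (y) x 38 high, up to 0.3 kg, all tins alike, lies flat on the counter left of the trolley; origin: centre of its underside, x along its length, z up. Three to five tins are present; absent ones read None from the start
- tin3: flat closed bare-metal storage tin, 104 (x) x 62 (y) x 38 high, up to 0.3 kg, all tins alike, lies flat on the counter left of the trolley; origin: centre of its underside, x along its length, z up. Three to five tins are present; absent ones read None from the start
- tin4: flat closed bare-metal storage tin, 104 (x) x 62 (y) x 38 high, up to 0.3 kg, all tins alike, lies flat on the counter left of the trolley; origin: centre of its underside, x along its length, z up. Three to five tins are present; absent ones read None from the start
- tin5: flat closed bare-metal storage tin, 104 (x) x 62 (y) x 38 high, up to 0.3 kg, all tins alike, lies flat on the counter left of the trolley; origin: centre of its underside, x along its length, z up. Three to five tins are present; absent ones read None from the start

How it is judged:
On the way, in this order (a step that is already met when the one before it is completed fails the run):
1. the empty can stands in the recycling tray (horizontal distance between can and tray below 0.06 m and angle between can's own z axis and vertical below 0.15 rad and height (world z) of can below 0.015 m and linear speed of can below 0.02 m/s), for 0.2 s.
2. all the tins stand in a square column on the crate lid (horizontal distance between each of tin1, tin2, tin3, tin4, tin5 and lid below 0.012 m and angle between the x axis of each of tin1, tin2, tin3, tin4, tin5 and the x axis of lid, either way round below 0.14 rad and angle between each of tin1, tin2, tin3, tin4, tin5's own z axis and vertical below 0.1 rad and linear speed of each of tin1, tin2, tin3, tin4, tin5 below 0.02 m/s and contact force between each of tin1, tin2, tin3, tin4, tin5 and the fingers below 0.1 N), for 0.2 s.
3. the tea carton stands squarely on top of the column (horizontal distance between each of tin1, tin2, tin3, tin4, tin5 and lid below 0.012 m and angle between the x axis of each of tin1, tin2, tin3, tin4, tin5, tea and the x axis of lid, either way round below 0.14 rad and angle between each of tin1, tin2, tin3, tin4, tin5, tea's own z axis and vertical below 0.1 rad and linear speed of each of tin1, tin2, tin3, tin4, tin5, tea below 0.02 m/s and horizontal distance between tea and lid below 0.013 m and z of tea in the frame of tin1 above 0.03 m and z of tea in the frame of tin2 above 0.03 m and z of tea in the frame of tin3 above 0.03 m and z of tea in the frame of tin4 above 0.03 m and z of tea in the frame of tin5 above 0.03 m and contact force between tea and the fingers below 0.1 N), for 0.2 s.
4. the gate is fully upright (value of joint gate below 0.08 rad), for 0.2 s.
At the end, for the whole second after the job is handed in: The can stands upright in the tray (within 60 mm of its centre); every tin present is flat, at rest, within 12 mm of the lid's centre seen from above and within 0.14 rad of its length; the tea carton is upright on top of them, within 13 mm and 0.14 rad; the gate leans less than 0.08 rad (all of step 1 and horizontal distance between each of tin1, tin2, tin3, tin4, tin5 and lid below 0.012 m and angle between the x axis of each of tin1, tin2, tin3, tin4, tin5, tea and the x axis of lid, either way round below 0.14 rad and angle between each of tin1, tin2, tin3, tin4, tin5, tea's own z axis and vertical below 0.1 rad and linear speed of each of tin1, tin2, tin3, tin4, tin5, tea below 0.02 m/s and horizontal distance between tea and lid below 0.013 m and z of tea in the frame of tin1 above 0.03 m and z of tea in the frame of tin2 above 0.03 m and z of tea in the frame of tin3 above 0.03 m and z of tea in the frame of tin4 above 0.03 m and z of tea in the frame of tin5 above 0.03 m and value of joint gate below 0.08 rad); the robot touches nothing.
It fails at once if the green bottle is moved or tipped (distance of green_bottle from where it was at the start of the episode above 0.03 m or angle between green_bottle's own z axis and vertical above 0.3 rad).
It fails at once if the pet bottle is moved or tipped (distance of pet_bottle from where it was at the start of the episode above 0.03 m or angle between pet_bottle's own z axis and vertical above 0.3 rad).
It fails at once if the funnel is moved or tipped (distance of funnel from where it was at the start of the episode above 0.03 m or angle between funnel's own z axis and vertical above 0.3 rad).
Of tin1, tin2, tin3, tin4, tin5 only 3 to 5 are there at a start; the rules pass over those that are not, and their reading is None.
At some moment in a run one of basket, can may be knocked a few centimetres aside while the robot is not near it.
Once in a run the grip may slacken for a moment while it holds something.
It also fails if it takes over 210 s, if anything falls off the work surface, if the arm or the gripper's body presses on something with over 40 N, if the wrist force passes 120 N, or if a joint passes its speed limit or range.

## Robot

A 7-joint arm with a two-finger parallel gripper is mounted at the origin on the work surface. World frame = base frame: x ahead of the robot, y to its left, z up, the work surface at z = 0. Lengths are in m, angles in rad, forces in N, time in s.
With the tool pointing down it reaches from about 0.425 to 0.925 m from the base axis. Payload 6.8 kg.
Tool frame: the origin (TCP) lies between the finger pads; the fingertips stand r.tcp_to_tips ahead of it and the grasp point (between the pads) is the TCP (r.tcp_to_tips is the distance from the TCP to the fingertips, in m); z points along the fingers, y is the line along which they close (so a half turn about z gives the same grasp; the last joint's range is limited). The gripper opens to 85 mm and grips with 20 to 120 N. Pads are 22 mm wide; open, the fingers measure 114 mm over their backs; the gripper's body (76 mm by 85 mm) begins 54 mm behind the grasp point. The pads swing forward as they close: fully open they stand 13 mm farther back than shut.
Start: joints at [1.013, 0.477, 0.022, 1.555, -0.011, 1.109, -0.083], TCP at [0.293, -0.608, 0.25] pointing down, gripper open.
Joint ranges: [-2.96, 2.96], [-0.34, 2.1], [-1.41, 1.46], [0.24, 2.44], [-1.37, 4.51], [0.17, 1.92], [-2.96, 2.96]. Speed limits (rad/s): [2.39, 2.39, 3.14, 3.14, 3.14, 3.14, 3.14].

## Interface

Orientations are given as a rotation vector (axis times angle).
In Python, from bench import r gives the robot as it stands.
- The arm moves only by the tool servo_tool, never from a script. Its argument "commands" is a list of rows, each a list of 2 entries, a list of its own where there are three numbers: the shift along the tool's x, y, z normalised to -1 to 1, where 1 is 250 mm, then the turn, a rotation vector about the tool's x, y, z normalised to -1 to 1, where 1 is 90 degrees. In form: [[[dx, dy, dz], [ax, ay, az]], ...]. A call has 1 to 20 rows; each row is the pose to reach, as a shift and turn from the pose commanded when the call began, along the tool's axes at that moment; what a row does not reach only later rows make up. A row lasts 1/10 s, in which the tool goes at most 50 mm and 8.59 degrees, less where a joint would pass 70% of its speed; a pose out of reach is approached as far as the arm can. A call with a number of a shift or a turn outside -1 to 1 is refused whole. A call with a gripper value outside its range is refused whole. "claw" is the closure, from 0 (fully open) to 1 (shut), set as the call begins (left out, the last holds). The fingers move at their own pace and stop on an object; "squeeze" is the grip in N (left out, the last holds). Time passes only in rows, so rows that repeat a pose let the fingers close. It gives the time, the measured TCP pose, the force, the opening and the grip force at its end, in the units of the state.
- r.get_obs(): the state, without advancing time (a new reading comes with each control period).
- r.grab_frame(name): name is "scene" or "top" or "wrist"; returns (picture, depth): 420x560x3 uint8, red, green, blue; 420x560 float32, m along the optical axis (not along the pixel's ray), 0 where there is no reading.
- r.camera_model(name): a dict with "fx", "fy", "cx", "cy" (pixels), "extrinsics" (4x4, takes a point from camera to world coordinates); the wrist camera has in their place "hand_eye" (4x4, takes a point from camera to tool coordinates, whose origin is the TCP and whose axes are the flange's). Camera axes: x right, y down, z forward; pixel columns grow to the right and rows downward; lengths in m; the calibration is good to about 2 mm. A picture is of the moment at which its call begins: read the wrist's pose just before it. camera_model takes no time and is no camera call.
- r.hand_in(): hands the job in; it is judged then, once.
Trained networks look in the newest picture that a camera, given by its name, has taken for a name from the list of things; names that differ only in an ending like _2 or _b are one class to them, and where a whole thing is asked for, a point or a joint stands for the part that bears it (a point fixed in the world has none). Each returns a list of dicts, best first, with "confidence" (0 to 1); they miss things now and then, are a little off and sometimes report something else, mostly with a low value. They report only what shows in the picture. A call takes as long as a camera call.
- r.boxes_of(camera, target): "uv" ([column, row] in pixels, amid what is visible of it).
- r.mark_of(camera, target): "uv" ([column, row] in pixels: a listed point, or the origin of a listed thing).
The state is a dict: "clock": time; "joints": joint angles; "qvel": joint speeds; "tau": joint torques, N m; "tcp_pos": TCP position; "orientation": TCP orientation; "contact_force": force on the tool from outside, world axes, zero at the start; "moment": the same for the moment, N m; "grip_width": finger opening in m; "gripper_force": force on a finger pad.
Only numpy, scipy, OpenCV 4.12 (cv2) and the standard library are available. Lean on these libraries where they do the work, as an engineer would, in place of code of your own. Each camera call takes 0.05 s, during which the arm holds its last target. There are 200 camera calls.

## Working session

There is one attempt and no reset: what is moved stays moved. The work goes in short steps, Python scripts to look and compute and a tool call to move; the robot and the scene stay as the last step left them, time stands still between calls to the robot, and variables do not carry over. Pictures are saved under pics/ and viewed, at most 14 in all, crops included, and the job is handed in when it is done.

Besides the shell and the picture viewer there is one more tool, called after "Emit:" in YAML: its name, and indented under it one key for each argument. servo_tool: Moves the arm, as the interface text tells. Scaled input: -1 to 1 covers 250 mm each way for a shift and 90 degrees each way for a turn. Its arguments: {"type":"object","properties":{"commands":{"type":"array"},"claw":{"type":"number"},"squeeze":{"type":"number"}},"required":["commands"]}

```bash
ls; mkdir -p pics; cat > h.py <<'E'
import numpy as np, cv2
from bench import r
from scipy.spatial.transform import Rotation as R
def T():
    o=r.get_obs(); M=np.eye(4); M[:3,:3]=R.from_rotvec(o['orientation']).as_matrix(); M[:3,3]=o['tcp_pos']; return M
def grab(n):
    M=T(); p,d=r.grab_frame(n); c=r.camera_model(n)
    E=M@np.array(c['hand_eye']) if n=='wrist' else np.array(c['extrinsics'])
    return p,d,c,E
def cloud(d,c,E):
    v,u=np.mgrid[:d.shape[0],:d.shape[1]]
    P=np.stack([(u-c['cx'])/c['fx']*d,(v-c['cy'])/c['fy']*d,d],-1)
    return P@E[:3,:3].T+E[:3,3]
def save(n,p): cv2.imwrite('pics/'+n,cv2.cvtColor(p,cv2.COLOR_RGB2BGR))
def at(W,d,uv,k=2):
    u,v=map(int,np.round(uv)); a=W[v-k:v+k+1,u-k:u+k+1].reshape(-1,3); m=d[v-k:v+k+1,u-k:u+k+1].ravel()>0
    return np.median(a[m],0) if m.any() else None
E
python3 - <<'E'
from h import *
np.set_printoptions(precision=3,suppress=True)
o=r.get_obs(); print(o, r.tcp_to_tips)
for n in ['top','scene']:
    p,d,c,E=grab(n); save(n+'0.png',p); W=cloud(d,c,E); np.savez(n+'0.npz',p=p,d=d,W=W)
    print(n,c['fx'],E)
    for t in ['can','tray','basket','tea','lid','tin1','gate_bar','gate_hinge','green_bottle','pet_bottle','funnel','trolley']:
        for x in r.mark_of(n,t):
            if x['confidence']>.3: print(t,np.round(x['uv']),round(x['confidence'],2),at(W,d,x['uv']))
E
```

```text
pics
{'clock': 0.0, 'joints': array([ 1.013,  0.478,  0.022,  1.556, -0.011,  1.109, -0.083]), 'qvel': array([ 0.   ,  0.001, -0.002, -0.001, -0.001, -0.002, -0.001]), 'tau': array([ -0.001, -59.646,   1.607, -28.12 ,   0.013,   0.01 ,  -0.   ]), 'tcp_pos': array([ 0.293, -0.607,  0.249]), 'orientation': array([-3.061, -0.7  ,  0.001]), 'contact_force': array([-0.464, -0.078,  0.242]), 'moment': array([ 0.01 , -0.042,  0.004]), 'gripper_force': 0.0, 'grip_width': 0.08532530470097743} 0.019
top 480.5808683380414 [[ 0.019 -0.998  0.054  0.428]
 [-1.    -0.02  -0.014  0.091]
 [ 0.015 -0.054 -0.998  1.75 ]
 [ 0.     0.     0.     1.   ]]
can [401. 209.] 0.7 [ 0.519 -0.349  0.078]
can [375. 214.] 0.65 [ 0.503 -0.272  0.02 ]
tray [228. 169.] 0.67 [0.657 0.264 0.002]
basket [189. 227.] 0.61 [0.443 0.389 0.063]
tea [188. 233.] 0.66 [0.422 0.392 0.066]
tea [317. 179.] 0.33 [ 0.623 -0.058  0.039]
lid [404. 209.] 0.68 [ 0.519 -0.361  0.08 ]
lid [189. 227.] 0.52 [0.443 0.389 0.063]
tin1 [319. 236.] 0.75 [ 0.419 -0.068  0.039]
tin1 [284. 185.] 0.65 [0.599 0.06  0.038]
tin1 [318. 177.] 0.61 [ 0.63
[... 539 characters left out ...]
-0.016 -0.771 -0.636  0.828]
 [ 0.     0.     0.     1.   ]]
can [114. 255.] 0.94 [ 0.551 -0.369  0.036]
tray [354. 251.] 0.61 [0.649 0.267 0.003]
basket [371. 202.] 0.64 [0.491 0.375 0.032]
tea [367. 200.] 0.72 [0.474 0.37  0.029]
lid [111. 258.] 0.8 [ 0.553 -0.378  0.03 ]
tin1 [235. 264.] 0.96 [ 0.658 -0.061  0.038]
tin1 [218. 215.] 0.75 [ 0.451 -0.083  0.038]
tin1 [113. 262.] 0.72 [ 0.552 -0.377  0.014]
tin1 [279. 252.] 0.64 [0.642 0.057 0.038]
gate_bar [168. 225.] 0.76 [ 0.49  -0.227  0.064]
gate_hinge [151. 243.] 0.71 [ 0.499 -0.279  0.011]
green_bottle [112. 305.] 0.75 [ 0.721 -0.36   0.037]
pet_bottle [416. 181.] 0.82 [0.413 0.562 0.026]
trolley [ 97. 256.] 0.89 [ 0.679 -0.363  0.156]
```

View pics/top0.png

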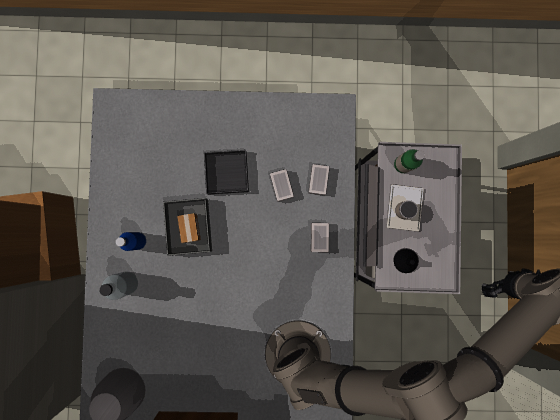

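View pics/scene0.png

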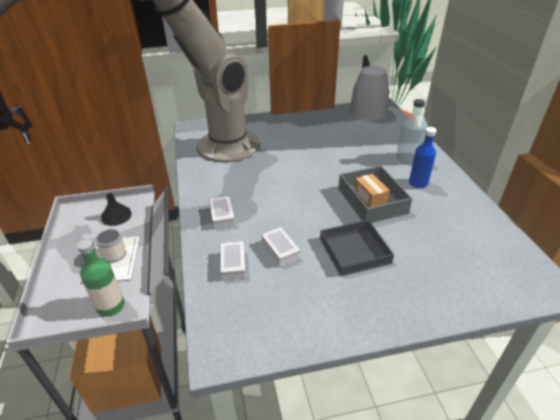

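```bash
python3 - <<'E'
import numpy as np, cv2
np.set_printoptions(precision=4,suppress=True)
z=np.load('top0.npz'); W=z['W'];d=z['d']; p=z['p'].astype(int)
def rects(m,amin=60):
    n,l,s,_=cv2.connectedComponentsWithStats(m.astype(np.uint8))
    for i in range(1,n):
        if s[i,4]>=amin:
            P=W[l==i]; (c,wh,a)=cv2.minAreaRect(P[:,:2].astype(np.float32)*1000)
            print(s[i,:4],s[i,4],'c',np.round(c,1),'wh',np.round(wh,1),'ang',round(a,1),'z',np.median(P[:,2]),'mean',P.mean(0)[:2])
print('tins'); rects((W[...,2]>.030)&(W[...,2]<.046)&(W[...,1]>-.25)&(d>0))
print('can'); rects((W[...,2]>.065)&(W[...,2]<.085)&(d>0),20)
print('tea'); rects((W[...,2]>.05)&(W[...,2]<.08)&(W[...,1]>.2)&(d>0))
print('lid'); rects((W[...,2]>.006)&(W[...,2]<.015)&(W[...,1]<-.27)&(d>0)&(p.min(-1)>150))
print('bar'); rects((W[...,2]>.05)&(W[...,2]<.1)&(W[...,1]<-.15)&(W[...,1]>-.28)&(d>0),20)
E
```

```text
tins
[309 164  21  31] 475 c [623.7 -64.9] wh [ 62.4 104. ] ang 83.1 z 0.03876469704216401 mean [ 0.6231 -0.0646]
[270 169  24  32] 464 c [600.6  68.5] wh [104.3  62.1] ang 16.6 z 0.038805905876106994 mean [0.6006 0.0682]
[311 223  18  29] 482 c [416.1 -70.6] wh [99.9 61.4] ang 1.0 z 0.038879582683502 mean [ 0.4161 -0.0705]
[280 333  38  10] 88 c [61.5 -1.8] wh [ 29.6 130.5] ang 1.7 z 0.035862303677562046 mean [0.0621 0.0025]
[156 414  49   4] 96 c [-210.6  405.4] wh [  7.4 166.7] ang 0.4 z 0.03792821839792382 mean [-0.2107  0.4044]
can
[398 161  11  11] 24 c [ 668.1 -355.4] wh [49.8 12.2] ang 45.5 z 0.07515818792110462 mean [ 0.6678 -0.3527]
[365 164   4  18] 58 c [ 646.3 -229.7] wh [12.4 60.5] ang 89.7 z 0.07056776892631877 mean [ 0.6456 -0.23  ]
[363 183   6  84] 267 c [ 463.6 -228.2] wh [ 15.  290.4] ang 89.4 z 0.07050208596509422 mean [ 0.4608 -0.2269]
[399 200  19  19] 254 c [ 519.7 -375.8] wh [61.7 63.9] ang 15.1 z 0.07874048698272884 mean [ 0.5191 -0.3745]
[178 214  19  24] 113 c [449.  396.5] wh [78.7 58.2] ang 10.7 z 0.06756680895073885 mean [0.4443 0.403 ]
[136 233   6  16
[... 482 characters left out ...]
551219739 mean [-0.2098  0.383 ]
tea
[163 198  48  58] 330 c [445.5 399.7] wh [190.3 153. ] ang 6.3 z 0.05956934709346495 mean [0.4461 0.4019]
[177 213  22  30] 489 c [440.4 394.4] wh [96.3 62.1] ang 10.5 z 0.06332849335180102 mean [0.4404 0.3937]
[104 372  37  39] 179 c [-107.5  585.7] wh [150.2  65.3] ang 44.6 z 0.0655392526910814 mean [-0.0982  0.577 ]
[154 415  83   5] 229 c [-210.7  348.8] wh [278.6   7.8] ang 89.9 z 0.062159220723035924 mean [-0.2104  0.3569]
lid
[391 185  32  19] 257 c [ 579.3 -385.2] wh [114.4  57.8] ang 83.4 z 0.010391343015389465 mean [ 0.5818 -0.3923]
bar
[363 164   9 103] 573 c [ 498.  -235.8] wh [ 29.5 359.4] ang 89.5 z 0.06647522972214825 mean [ 0.495  -0.2322]
```

The top view shows the tray at (227,172), the basket with the orange and white tea at (188,228), and tins at (319,178), (282,185) and (320,237). The gate bar is at x≈362 and the can stands on the white lid at (408,210). The scene view agrees and also shows exactly three tins.

```bash
cat >> h.py <<'E'
np.set_printoptions(precision=4,suppress=True)
def pose(x,y,z,deg):
    a=np.radians(deg); M=np.eye(4); M[:3,:3]=np.array([[np.cos(a),np.sin(a),0],[np.sin(a),-np.cos(a),0],[0,0,-1]]); M[:3,3]=x,y,z; return M
def plan(*tg):
    M0=T(); M=M0
    for i,t in enumerate(tg):   # deltas per waypoint: as rows from the start
        D=np.linalg.inv(M0)@pose(*t); s=D[:3,3]/.25; w=np.degrees(R.from_matrix(D[:3,:3]).as_rotvec())/90
        S=np.linalg.inv(M)@pose(*t); n=max(np.linalg.norm(S[:3,3])/.05,np.degrees(R.from_matrix(S[:3,:3]).magnitude())/8.59)
        print(t,'->',np.round(s,3).tolist(),np.round(w,3).tolist(),'rows %.1f'%n); M=pose(*t)
def st():
    o=r.get_obs(); M=T(); print('t %.2f'%o['clock'],'tcp',o['tcp_pos'],'yaw %.2f'%np.degrees(np.arctan2(M[1,0],M[0,0])),'w %.4f f %.1f'%(o['grip_width'],o['gripper_force']),'F',o['contact_force'],'j',o['joints'])
def rects(W,m,amin=60):
    n,l,s,_=cv2.connectedComponentsWithStats(m.astype(np.uint8))
    for i in range(1,n):
        if s[i,4]>=amin:
            P=W[l==i]; (c,wh,a)=cv2.minAreaRect(P[:,:2].astype(np.float32)*1000)
            if wh[0]<wh[1]: a+=90
            print('n',s[i,4],'c',np.round(c,1),'wh',np.round(wh,1),'longang',round((a+90)%180-90,1),'z',round(float(np.median(P[:,2])),4))
E
python3 - <<'E'
from h import *
z=np.load('top0.npz'); W=z['W'];d=z['d']
print('tray'); rects(W,(W[...,2]>.022)&(W[...,2]<.046)&(W[...,1]>.15)&(W[...,1]<.36)&(W[...,0]>.53)&(d>0),15)
# scene check of tin / can / tea heights
z=np.load('scene0.npz'); V=z['W'];d=z['d']
for n,c in dict(A=(.624,-.065),B=(.6006,.0685),C=(.4165,-.0705),can=(.5195,-.3755),tea=(.440,.394)).items():
    m=(np.hypot(V[...,0]-c[0],V[...,1]-c[1])<.02)&(d>0); print(n,m.sum(),np.percentile(V[m][:,2],[10,50,90]))
plan((.52,-.4,.25,-6),(.5195,-.3755,.2,-6),(.5195,-.3755,.055,-6))
E
```

```text
tray
n 247 c [645.1 268.8] wh [151.8 150.2] longang 4.9 z 0.0344
A 214 [-0.7525  0.0364  0.0393]
B 198 [-0.753   0.0366  0.04  ]
C 86 [0.0361 0.0382 0.0401]
can 123 [0.0769 0.0788 0.0806]
tea 75 [0.061  0.0626 0.0644]
(0.52, -0.4, 0.25, -6) -> [1.178, -0.355, 0.001] [-0.0, 0.0, 0.353] rows 6.1
(0.5195, -0.3755, 0.2, -6) -> [1.218, -0.444, 0.201] [-0.0, 0.0, 0.353] rows 1.1
(0.5195, -0.3755, 0.055, -6) -> [1.218, -0.444, 0.781] [-0.0, 0.0, 0.353] rows 2.9
```

Emit:
servo_tool:
  commands:
    - [[0.9, -0.33, 0.05], [0, 0, 0.353]]
    - [[0.9, -0.33, 0.05], [0, 0, 0.353]]
    - [[0.9, -0.33, 0.05], [0, 0, 0.353]]
    - [[0.9, -0.33, 0.05], [0, 0, 0.353]]
    - [[0.9, -0.33, 0.05], [0, 0, 0.353]]
    - [[0.9, -0.33, 0.05], [0, 0, 0.353]]
    - [[0.9, -0.33, 0.05], [0, 0, 0.353]]
  claw: 0
  squeeze: 25

```text
clock: 2.0
tcp_pos: [0.4612, -0.4347, 0.2378]
orientation: [-3.137, 0.16, 0.0]
contact_force: [-1.6, -1.2, 0.2]
grip_width: 0.0852
gripper_force: 0.0
```

```bash
python3 - <<'E'
from h import *
st(); plan((.5195,-.3755,.15,-6),(.5195,-.3755,.055,-6))
E
```

```text
t 2.00 tcp [ 0.4612 -0.4347  0.2378] yaw -5.83 w 0.0852 f 0.0 F [-1.5751 -1.1532  0.1791] j [ 0.6027  0.4204  0.0736  1.6767 -0.0347  1.0458 -0.9852]
(0.5195, -0.3755, 0.15, -6) -> [0.208, -0.259, 0.351] [-0.0, 0.0, 0.002] rows 2.4
(0.5195, -0.3755, 0.055, -6) -> [0.208, -0.259, 0.731] [-0.0, 0.0, 0.002] rows 1.9
```

Emit:
servo_tool:
  commands:
    - [[0.208, -0.259, 0.3], [0, 0, 0]]
    - [[0.208, -0.259, 0.3], [0, 0, 0]]
    - [[0.208, -0.259, 0.3], [0, 0, 0]]
    - [[0.208, -0.259, 0.3], [0, 0, 0]]

```text
clock: 2.4
tcp_pos: [0.5182, -0.3759, 0.161]
orientation: [-3.136, 0.162, 0.005]
contact_force: [-0.4, -0.2, -0.5]
grip_width: 0.0857
gripper_force: 0.0
```

```bash
python3 - <<'E'
from h import *
st(); p,d,c,E=grab('wrist'); save('w1.png',p); W=cloud(d,c,E)
rects(W,(W[...,2]>.06)&(W[...,2]<.095)&(d>0),200)
plan((.5195,-.3755,.055,-6))
E
```

```text
t 2.40 tcp [ 0.5182 -0.3759  0.161 ] yaw -5.92 w 0.0857 f 0.0 F [-0.3832 -0.2245 -0.506 ] j [ 0.4956  0.5121  0.0474  1.7232 -0.0296  0.9105 -1.119 ]
n 7635 c [ 550.5 -229.4] wh [ 14.3 218.6] longang -1.1 z 0.0684
n 8179 c [ 521.5 -375.9] wh [62.6 63.7] longang -7.6 z 0.078
(0.5195, -0.3755, 0.055, -6) -> [0.007, -0.011, 0.43] [0.0, 0.001, -0.001] rows 2.2
```

View pics/w1.png

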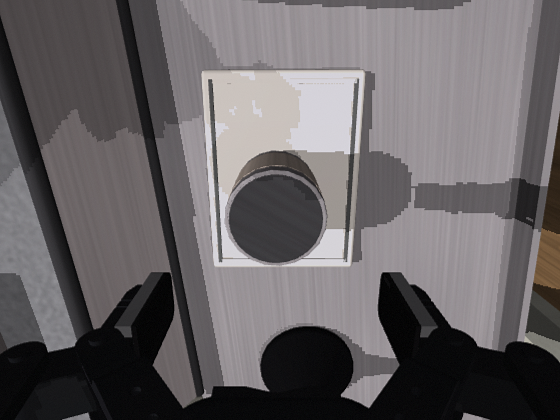

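The wrist view shows the can's top at (277,217) on the white lid, whose corners run from (203,71) to (351,265). The can lies centred between the open fingers.

Emit:
servo_tool:
  commands:
    - [[0.008, -0.008, 0.2], [0, 0, 0]]
    - [[0.01, -0.005, 0.424], [0, 0, 0]]
    - [[0.01, -0.005, 0.424], [0, 0, 0]]
    - [[0.01, -0.005, 0.424], [0, 0, 0]]
    - [[0.01, -0.005, 0.424], [0, 0, 0]]

```text
clock: 2.95
tcp_pos: [0.5222, -0.3783, 0.0598]
orientation: [3.134, -0.167, 0.005]
contact_force: [0.3, -1.3, 0.0]
grip_width: 0.0851
gripper_force: 0.0
```

Emit:
servo_tool:
  commands:
    - [[0, 0, 0], [0, 0, 0]]
    - [[0, 0, 0], [0, 0, 0]]
    - [[0, 0, 0], [0, 0, 0]]
    - [[0, 0, 0], [0, 0, 0]]
    - [[0, 0, 0], [0, 0, 0]]
    - [[0, 0, 0], [0, 0, 0]]
    - [[0, 0, -0.2], [0, 0, 0]]
    - [[0, 0, -0.4], [0, 0, 0]]
    - [[0, 0, -0.5], [0, 0, 0]]
    - [[0, 0, -0.5], [0, 0, 0]]
  claw: 1

```text
clock: 3.95
tcp_pos: [0.5239, -0.3776, 0.188]
orientation: [3.132, -0.164, 0.014]
contact_force: [1.3, 0.4, -0.6]
grip_width: 0.0635
gripper_force: 28.8
```

```bash
python3 - <<'E'
from h import *
st(); p,d,c,E=grab('top'); W=cloud(d,c,E)
print(((W[...,2]>.065)&(W[...,2]<.085)&(d>0)&(np.hypot(W[...,0]-.52,W[...,1]+.375)<.04)).sum())
plan((.585,-.16,.19,-2),(.645,.05,.19,2),(.645,.2688,.19,4.9))
E
```

```text
t 3.95 tcp [ 0.5239 -0.3776  0.188 ] yaw -6.01 w 0.0635 f 28.8 F [ 1.2815  0.4094 -0.6249] j [ 0.4903  0.4841  0.0512  1.6991 -0.0293  0.9489 -1.1232]
0
(0.585, -0.16, 0.19, -2) -> [0.158, -0.888, -0.021] [0.002, -0.003, -0.044] rows 4.5
(0.645, 0.05, 0.19, 2) -> [0.309, -1.748, -0.022] [0.002, -0.003, -0.089] rows 4.4
(0.645, 0.2688, 0.19, 4.9) -> [0.217, -2.619, -0.025] [0.002, -0.003, -0.121] rows 4.4
```

Emit:
servo_tool:
  commands:
    - [[0.158, -0.888, 0], [0, 0, -0.04]]
    - [[0.158, -0.888, 0], [0, 0, -0.04]]
    - [[0.158, -0.888, 0], [0, 0, -0.04]]
    - [[0.158, -0.888, 0], [0, 0, -0.04]]
    - [[0.158, -0.888, 0], [0, 0, -0.04]]
    - [[0.158, -0.888, 0], [0, 0, -0.04]]

```text
clock: 4.6
tcp_pos: [0.5845, -0.1525, 0.1805]
orientation: [-3.138, 0.052, 0.003]
contact_force: [-1.4, -1.2, -0.8]
grip_width: 0.0634
gripper_force: 28.8
```

Emit:
servo_tool:
  commands:
    - [[0.2, -0.85, 0], [0, 0, -0.04]]
    - [[0.2, -0.85, 0], [0, 0, -0.04]]
    - [[0.2, -0.85, 0], [0, 0, -0.04]]
    - [[0.2, -0.85, 0], [0, 0, -0.04]]
    - [[0.2, -0.85, 0], [0, 0, -0.04]]
    - [[0.2, -0.85, 0], [0, 0, -0.04]]

```text
clock: 5.2
tcp_pos: [0.6424, 0.0551, 0.1806]
orientation: [-3.14, -0.042, 0.003]
contact_force: [0.2, -0.3, -1.0]
grip_width: 0.0636
gripper_force: 28.8
```

```bash
python3 - <<'E'
from h import *
st(); plan((.645,.2688,.17,4.9),(.645,.2688,.07,4.9),(.645,.2688,.056,4.9))
E
```

```text
t 5.20 tcp [0.6424 0.0551 0.1806] yaw 1.53 w 0.0636 f 28.8 F [ 0.1538 -0.3472 -1.009 ] j [-0.128   0.4978 -0.0731  1.6917  0.0405  0.9549 -1.7599]
(0.645, 0.2688, 0.17, 4.9) -> [0.033, -0.854, 0.044] [-0.001, 0.001, -0.037] rows 4.3
(0.645, 0.2688, 0.07, 4.9) -> [0.034, -0.853, 0.444] [-0.001, 0.001, -0.037] rows 2.0
(0.645, 0.2688, 0.056, 4.9) -> [0.034, -0.853, 0.5] [-0.001, 0.001, -0.037] rows 0.3
```

Emit:
servo_tool:
  commands:
    - [[0.033, -0.854, 0.044], [0, 0, -0.037]]
    - [[0.033, -0.854, 0.044], [0, 0, -0.037]]
    - [[0.033, -0.854, 0.044], [0, 0, -0.037]]
    - [[0.033, -0.854, 0.044], [0, 0, -0.037]]
    - [[0.033, -0.854, 0.044], [0, 0, -0.037]]
    - [[0.033, -0.854, 0.044], [0, 0, -0.037]]
    - [[0.034, -0.853, 0.24], [0, 0, -0.037]]
    - [[0.034, -0.853, 0.4], [0, 0, -0.037]]
    - [[0.034, -0.853, 0.46], [0, 0, -0.037]]
    - [[0.034, -0.853, 0.49], [0, 0, -0.037]]
    - [[0.034, -0.853, 0.5], [0, 0, -0.037]]
    - [[0.034, -0.853, 0.504], [0, 0, -0.037]]
    - [[0.034, -0.853, 0.504], [0, 0, -0.037]]

```text
clock: 6.5
tcp_pos: [0.6479, 0.2647, 0.0576]
orientation: [-3.138, -0.124, -0.004]
contact_force: [-0.1, -0.3, -0.7]
grip_width: 0.0633
gripper_force: 29.6
```

```bash
python3 - <<'E'
from h import *
st()
E
```

```text
t 6.50 tcp [0.6479 0.2647 0.0576] yaw 4.52 w 0.0633 f 29.6 F [-0.0582 -0.2686 -0.6517] j [-0.4095  0.7215 -0.0998  1.6159  0.0916  0.8061 -2.0397]
```

Emit:
servo_tool:
  commands:
    - [[0, 0, 0.008], [0, 0, 0]]
    - [[0, 0, 0.014], [0, 0, 0]]
    - [[0, 0, 0.018], [0, 0, 0]]
    - [[0, 0, 0.018], [0, 0, 0]]

```text
clock: 6.9
tcp_pos: [0.6473, 0.2649, 0.0537]
orientation: [-3.139, -0.124, -0.002]
contact_force: [-4.1, -2.1, 11.8]
grip_width: 0.0632
gripper_force: 31.0
```

Emit:
servo_tool:
  commands:
    - [[0, 0, 0], [0, 0, 0]]
    - [[0, 0, 0], [0, 0, 0]]
    - [[0, 0, 0], [0, 0, 0]]
    - [[0, 0, 0], [0, 0, 0]]
    - [[0, 0, 0], [0, 0, 0]]
    - [[0, 0, -0.1], [0, 0, 0]]
    - [[0, 0, -0.3], [0, 0, 0]]
    - [[0, 0, -0.5], [0, 0, 0]]
    - [[0, 0, -0.5], [0, 0, 0]]
    - [[0, 0, -0.5], [0, 0, 0]]
  claw: 0.05

```text
clock: 7.9
tcp_pos: [0.6476, 0.2648, 0.1782]
orientation: [-3.138, -0.124, -0.005]
contact_force: [-0.3, -0.6, -1.0]
grip_width: 0.081
gripper_force: 0.0
```

```bash
python3 - <<'E'
from h import *
st(); p,d,c,E=grab('wrist'); W=cloud(d,c,E)
print('can');rects(W,(W[...,2]>.06)&(W[...,2]<.095)&(d>0),200)
p,d,c,E=grab('top'); np.savez('top1.npz',p=p,d=d,W=cloud(d,c,E)); W=cloud(d,c,E)
print('lid'); m=(W[...,2]>.0065)&(W[...,2]<.0145)&(abs(W[...,0]-.53)<.13)&(abs(W[...,1]+.38)<.09)&(d>0); rects(W,m,100)
print('tins');rects(W,(W[...,2]>.030)&(W[...,2]<.046)&(W[...,1]>-.25)&(W[...,1]<.13)&(W[...,0]>.3)&(d>0),100)
plan((.6006,.0685,.18,16.6),(.6006,.0685,.08,16.6),(.6006,.0685,.022,16.6))
E
```

```text
t 7.90 tcp [0.6476 0.2648 0.1782] yaw 4.52 w 0.0810 f 0.0 F [-0.2533 -0.5546 -1.0298] j [-0.4044  0.5837 -0.1075  1.5513  0.0702  1.007  -2.0234]
can
n 6597 c [646.1 264.6] wh [63.4 63. ] longang 2.3 z 0.072
n 254 c [446.2 414.4] wh [13.6 24.9] longang -79.4 z 0.0623
lid
n 963 c [ 525.9 -380.7] wh [132.8 175.4] longang -1.8 z 0.0106
tins
n 456 c [624.  -64.9] wh [ 62.4 103.9] longang -6.5 z 0.0383
n 461 c [600.7  68.6] wh [103.9  62.3] longang 16.1 z 0.0382
n 478 c [416.1 -70.6] wh [99.7 61.7] longang 0.9 z 0.0383
(0.6006, 0.0685, 0.18, 16.6) -> [-0.243, 0.765, -0.019] [0.0, 0.001, -0.134] rows 4.0
(0.6006, 0.0685, 0.08, 16.6) -> [-0.242, 0.765, 0.381] [0.0, 0.001, -0.134] rows 2.0
(0.6006, 0.0685, 0.022, 16.6) -> [-0.241, 0.765, 0.613] [0.0, 0.001, -0.134] rows 1.2
```

Emit:
servo_tool:
  commands:
    - [[-0.242, 0.765, 0], [0, 0, -0.13]]
    - [[-0.242, 0.765, 0], [0, 0, -0.13]]
    - [[-0.242, 0.765, 0], [0, 0, -0.13]]
    - [[-0.242, 0.765, 0], [0, 0, -0.13]]
    - [[-0.242, 0.765, 0], [0, 0, -0.13]]
    - [[-0.242, 0.765, 0.2], [0, 0, -0.13]]
    - [[-0.242, 0.765, 0.35], [0, 0, -0.13]]
    - [[-0.242, 0.765, 0.38], [0, 0, -0.13]]
  claw: 0
  squeeze: 40

```text
clock: 8.8
tcp_pos: [0.5972, 0.0683, 0.0757]
orientation: [3.11, 0.444, -0.017]
contact_force: [-0.9, -0.1, -0.3]
grip_width: 0.0852
gripper_force: 0.0
```

```bash
python3 - <<'E'
from h import *
st(); plan((.6006,.0685,.022,16.4))
E
```

```text
t 8.80 tcp [0.5972 0.0683 0.0757] yaw 16.24 w 0.0852 f 0.0 F [-0.9135 -0.1183 -0.28  ] j [-0.1185  0.5762 -0.1312  1.8529  0.1062  0.7298 -1.5961]
(0.6006, 0.0685, 0.022, 16.4) -> [0.016, 0.003, 0.215] [-0.001, 0.007, -0.002] rows 1.1
```

Emit:
servo_tool:
  commands:
    - [[0.008, 0.003, 0.12], [0, 0, 0]]
    - [[0.01, 0.003, 0.2], [0, 0.003, 0]]
    - [[0.01, 0.003, 0.21], [0, 0.003, 0]]
    - [[0.01, 0.003, 0.21], [0, 0.003, 0]]

```text
clock: 9.2
tcp_pos: [0.6041, 0.0692, 0.029]
orientation: [-3.109, -0.444, -0.006]
contact_force: [0.4, -1.0, 0.4]
grip_width: 0.0853
gripper_force: 0.0
```

Emit:
servo_tool:
  commands:
    - [[0, 0, 0], [0, 0, 0]]
    - [[0, 0, 0], [0, 0, 0]]
    - [[0, 0, 0], [0, 0, 0]]
    - [[0, 0, 0], [0, 0, 0]]
    - [[0, 0, 0], [0, 0, 0]]
    - [[0, 0, 0], [0, 0, 0]]
  claw: 1

```text
clock: 9.8
tcp_pos: [0.6053, 0.0693, 0.0306]
orientation: [-3.109, -0.443, -0.012]
contact_force: [-0.3, -0.3, 5.4]
grip_width: 0.0612
gripper_force: 45.1
```

```bash
python3 - <<'E'
from h import *
st(); z=np.load('top1.npz'); p=z['p'].astype(int); W=z['W']; d=z['d']
m=(abs(W[...,0]-.53)<.14)&(abs(W[...,1]+.38)<.11)
crop=z['p'][170:250,360:460]; save('lid.png',cv2.resize(crop,None,fx=6,fy=6,interpolation=cv2.INTER_NEAREST))
plan((.58,-.06,.2,5),(.53,-.2,.2,-2),(.528,-.38,.2,-5))
E
```

```text
t 9.80 tcp [0.6053 0.0693 0.0306] yaw 16.23 w 0.0612 f 45.1 F [-0.3042 -0.2797  5.4242] j [-0.1257  0.6467 -0.1209  1.8606  0.1226  0.634  -1.6083]
(0.58, -0.06, 0.2, 5) -> [-0.237, 0.469, -0.679] [-0.0, -0.005, 0.125] rows 4.3
(0.53, -0.2, 0.2, -2) -> [-0.585, 0.95, -0.682] [-0.001, -0.005, 0.203] rows 3.0
(0.528, -0.38, 0.2, -5) -> [-0.794, 1.639, -0.683] [-0.001, -0.005, 0.236] rows 3.6
```

View pics/lid.png

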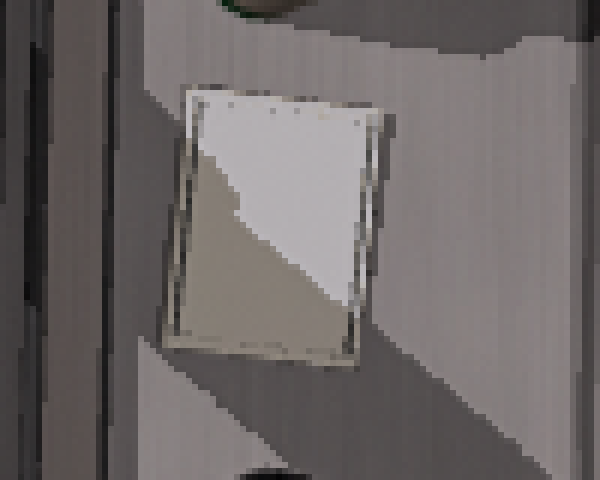

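The enlarged top crop shows the whole lid, with corners at crop pixels (185,88), (383,108), (357,368) and (163,347). That puts its yaw a few degrees negative.

Emit:
servo_tool:
  commands:
    - [[0, 0, -0.2], [0, 0, 0]]
    - [[0, 0, -0.4], [0, 0, 0.02]]
    - [[-0.05, 0.1, -0.6], [0, 0, 0.04]]
    - [[-0.237, 0.469, -0.68], [0, 0, 0.125]]
    - [[-0.237, 0.469, -0.68], [0, 0, 0.125]]
    - [[-0.585, 0.95, -0.68], [0, 0, 0.2]]
    - [[-0.585, 0.95, -0.68], [0, 0, 0.2]]
    - [[-0.585, 0.95, -0.68], [0, 0, 0.2]]
    - [[-0.585, 0.95, -0.68], [0, 0, 0.2]]
    - [[-0.585, 0.95, -0.68], [0, 0, 0.2]]
    - [[-0.585, 0.95, -0.68], [0, 0, 0.2]]

```text
clock: 10.9
tcp_pos: [0.5297, -0.1987, 0.1982]
orientation: [-3.139, 0.047, -0.008]
contact_force: [0.1, 0.4, -3.5]
grip_width: 0.0609
gripper_force: 46.4
```

```bash
python3 - <<'E'
from h import *
st()
c=r.camera_model('top'); E=np.array(c['extrinsics'])
K=[(185,88),(383,108),(357,368),(163,347)]; P=[]
for a,b in K:
    u=(a+.5)/6-.5+360; v=(b+.5)/6-.5+170
    q=E[:3,:3]@np.array([(u-c['cx'])/c['fx'],(v-c['cy'])/c['fy'],1]); P.append(E[:3,3]+q*(.010-E[2,3])/q[2])
P=np.array(P); print(P, P.mean(0))
for i,j in ((0,3),(1,2),(0,1),(3,2)):
    D=P[i]-P[j]; print(np.linalg.norm(D),np.degrees(np.arctan2(D[1],D[0])))
E
```

```text
t 10.90 tcp [ 0.5297 -0.1987  0.1982] yaw -1.70 w 0.0609 f 46.4 F [ 0.0945  0.3713 -3.4639] j [ 0.2536  0.3533 -0.0038  1.8759 -0.0026  0.9082 -1.3489]
[[ 0.6127 -0.3291  0.01  ]
 [ 0.6029 -0.4501  0.01  ]
 [ 0.4446 -0.4347  0.01  ]
 [ 0.4551 -0.3168  0.01  ]] [ 0.5288 -0.3827  0.01  ]
0.1580543717715172 -4.472750911066169
0.1590244690526159 -5.545322356132326
0.1213256827713805 85.3886150386532
0.11835503073638816 84.92898819521028
```

```bash
python3 - <<'E'
from h import *
plan((.5335,-.3831,.2,-5),(.5335,-.3831,.08,-5))
E
```

```text
(0.5335, -0.3831, 0.2, -5) -> [0.037, 0.737, -0.009] [-0.002, -0.003, 0.037] rows 3.7
(0.5335, -0.3831, 0.08, -5) -> [0.035, 0.738, 0.471] [-0.002, -0.003, 0.037] rows 2.4
```

Emit:
servo_tool:
  commands:
    - [[0.037, 0.737, 0], [0, 0, 0.037]]
    - [[0.037, 0.737, 0], [0, 0, 0.037]]
    - [[0.037, 0.737, 0], [0, 0, 0.037]]
    - [[0.037, 0.737, 0], [0, 0, 0.037]]
    - [[0.037, 0.737, 0], [0, 0, 0.037]]
    - [[0.035, 0.738, 0.2], [0, 0, 0.037]]
    - [[0.035, 0.738, 0.36], [0, 0, 0.037]]
    - [[0.035, 0.738, 0.44], [0, 0, 0.037]]
    - [[0.035, 0.738, 0.47], [0, 0, 0.037]]
    - [[0.035, 0.738, 0.47], [0, 0, 0.037]]

```text
clock: 11.9
tcp_pos: [0.5338, -0.3824, 0.0795]
orientation: [-3.135, 0.135, -0.005]
contact_force: [-0.1, 0.3, -1.5]
grip_width: 0.0612
gripper_force: 46.3
```

```bash
python3 - <<'E'
from h import *
st(); p,d,c,E=grab('wrist'); W=cloud(d,c,E); save('w2.png',p)
rects(W,(W[...,2]>.075)&(W[...,2]<.11)&(d>0)&(abs(W[...,1]+.383)<.05),200)
plan((.5335,-.3831,.042,-5))
E
```

```text
t 11.90 tcp [ 0.5338 -0.3824  0.0795] yaw -4.94 w 0.0612 f 46.3 F [-0.1409  0.3297 -1.4968] j [ 0.4938  0.6348  0.0491  1.7301 -0.048   0.7764 -1.0895]
n 39089 c [ 537.  -382.4] wh [89.  93.2] longang -5.8 z 0.0865
(0.5335, -0.3831, 0.042, -5) -> [-0.004, -0.001, 0.156] [-0.001, -0.003, 0.0] rows 0.8
```

View pics/w2.png

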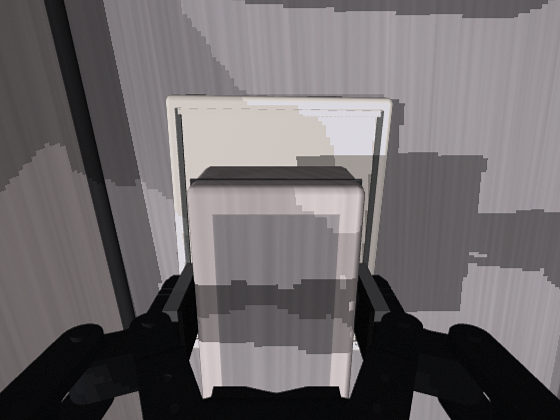

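The wrist view shows the tin held square, spanning columns 190–363, over the lid whose far edge runs along row 98 from column 168 to 392. It looks centred.

Emit:
servo_tool:
  commands:
    - [[-0.001, 0.001, 0.07], [0, 0, 0]]
    - [[-0.002, 0.001, 0.12], [0, 0, 0]]
    - [[-0.002, 0.001, 0.145], [0, 0, 0]]
    - [[-0.002, 0.001, 0.15], [0, 0, 0]]
    - [[-0.002, 0.001, 0.154], [0, 0, 0]]
    - [[-0.002, 0.001, 0.156], [0, 0, 0]]

```text
clock: 12.55
tcp_pos: [0.5328, -0.3851, 0.0417]
orientation: [-3.137, 0.14, -0.008]
contact_force: [0.2, 0.7, -3.4]
grip_width: 0.061
gripper_force: 46.4
```

```bash
python3 - <<'E'
from h import *
st()
M=np.eye(4); M[:3,:3]=R.from_rotvec([-3.135,.135,-.005]).as_matrix(); M[:3,3]=[.5338,-.3824,.0795]
c=r.camera_model('wrist'); E=M@np.array(c['hand_eye'])
for u,v in ((168,97),(392,97)):
    q=E[:3,:3]@np.array([(u-c['cx'])/c['fx'],(v-c['cy'])/c['fy'],1]); print(E[:3,3]+q*(.010-E[2,3])/q[2])
E
```

```text
t 12.55 tcp [ 0.5328 -0.3851  0.0417] yaw -5.11 w 0.0610 f 46.4 F [ 0.2475  0.651  -3.3826] j [ 0.4998  0.6868  0.046   1.7422 -0.05    0.7097 -1.0867]
[ 0.6146 -0.3331  0.01  ]
[ 0.6046 -0.4484  0.01  ]
```

Emit:
servo_tool:
  commands:
    - [[0.003, -0.006, 0.004], [0, 0, 0]]
    - [[0.003, -0.006, 0.008], [0, 0, 0]]
    - [[0.003, -0.006, 0.012], [0, 0, 0]]
    - [[0.003, -0.006, 0.012], [0, 0, 0]]

```text
clock: 12.95
tcp_pos: [0.5338, -0.3836, 0.0406]
orientation: [-3.137, 0.14, -0.008]
contact_force: [-4.8, 3.7, 11.8]
grip_width: 0.0609
gripper_force: 48.1
```

Contact. I'll release and rise.

Emit:
servo_tool:
  commands:
    - [[0, 0, 0], [0, 0, 0]]
    - [[0, 0, 0], [0, 0, 0]]
    - [[0, 0, 0], [0, 0, 0]]
    - [[0, 0, 0], [0, 0, 0]]
    - [[0, 0, 0], [0, 0, 0]]
    - [[0, 0, -0.06], [0, 0, 0]]
    - [[0, 0, -0.25], [0, 0, 0]]
    - [[0, 0, -0.45], [0, 0, 0]]
    - [[0, 0, -0.64], [0, 0, 0]]
    - [[0, 0, -0.64], [0, 0, 0]]
  claw: 0

```text
clock: 13.95
tcp_pos: [0.5363, -0.3864, 0.2077]
orientation: [3.133, -0.14, 0.027]
contact_force: [-0.2, -1.0, 0.3]
grip_width: 0.0854
gripper_force: 0.0
```

```bash
python3 - <<'E'
from h import *
st(); p,d,c,E=grab('wrist'); W=cloud(d,c,E)
rects(W,(W[...,2]>.038)&(W[...,2]<.06)&(d>0)&(abs(W[...,1]+.383)<.06),200)
p,d,c,E=grab('top'); W=cloud(d,c,E)
print('tins');rects(W,(W[...,2]>.030)&(W[...,2]<.046)&(W[...,1]>-.25)&(W[...,1]<.13)&(W[...,0]>.3)&(d>0),100)
plan((.575,-.225,.2,-6),(.624,-.065,.2,-6.7),(.624,-.065,.08,-6.7))
E
```

```text
t 13.95 tcp [ 0.5363 -0.3864  0.2077] yaw -5.13 w 0.0854 f 0.0 F [-0.1959 -1.0019  0.3237] j [ 0.4834  0.4843  0.0667  1.6499 -0.0411  0.991  -1.096 ]
n 353 c [ 664.6 -379.1] wh [14.7 56.1] longang -80.6 z 0.0498
n 8879 c [ 531.3 -382.9] wh [ 62.1 104. ] longang -5.2 z 0.0475
n 993 c [ 346.  -386.1] wh [32.3 44.4] longang -86.5 z 0.0448
tins
n 479 c [623.6 -64.8] wh [ 62.5 105.2] longang -6.0 z 0.0385
n 481 c [416.1 -70.4] wh [99.9 61.5] longang 0.7 z 0.0387
(0.575, -0.225, 0.2, -6) -> [0.109, -0.649, 0.005] [-0.0, -0.005, 0.01] rows 3.3
(0.624, -0.065, 0.2, -6.7) -> [0.247, -1.304, 0.006] [-0.0, -0.005, 0.018] rows 3.3
(0.624, -0.065, 0.08, -6.7) -> [0.243, -1.304, 0.486] [-0.0, -0.005, 0.018] rows 2.4
```

Emit:
servo_tool:
  commands:
    - [[0.18, -0.95, 0.04], [0, -0.005, 0.015]]
    - [[0.18, -0.95, 0.04], [0, -0.005, 0.015]]
    - [[0.18, -0.95, 0.04], [0, -0.005, 0.015]]
    - [[0.18, -0.95, 0.04], [0, -0.005, 0.015]]
    - [[0.18, -0.95, 0.04], [0, -0.005, 0.015]]
    - [[0.18, -0.95, 0.04], [0, -0.005, 0.015]]

```text
clock: 14.65
tcp_pos: [0.5997, -0.1417, 0.1872]
orientation: [-3.131, 0.159, 0.009]
contact_force: [1.0, -0.3, -0.1]
grip_width: 0.0857
gripper_force: 0.0
```

```bash
python3 - <<'E'
from h import *
st(); plan((.624,-.065,.18,-6.5),(.624,-.065,.07,-6.5),(.624,-.065,.026,-6.5))
E
```

```text
t 14.65 tcp [ 0.5997 -0.1417  0.1872] yaw -5.80 w 0.0857 f 0.0 F [ 1.0473 -0.3386 -0.1466] j [ 0.1266  0.4481  0.0098  1.7579 -0.013   0.9423 -1.5289]
(0.624, -0.065, 0.18, -6.5) -> [0.066, -0.315, 0.03] [-0.004, 0.004, 0.008] rows 1.6
(0.624, -0.065, 0.07, -6.5) -> [0.069, -0.312, 0.47] [-0.004, 0.004, 0.008] rows 2.2
(0.624, -0.065, 0.026, -6.5) -> [0.07, -0.311, 0.646] [-0.004, 0.004, 0.008] rows 0.9
```

Emit:
servo_tool:
  commands:
    - [[0.066, -0.313, 0.03], [0, 0, 0.008]]
    - [[0.066, -0.313, 0.03], [0, 0, 0.008]]
    - [[0.066, -0.313, 0.2], [0, 0, 0.008]]
    - [[0.066, -0.313, 0.38], [0, 0, 0.008]]
    - [[0.066, -0.313, 0.52], [0, 0, 0.008]]
    - [[0.068, -0.311, 0.61], [0, 0, 0.008]]
    - [[0.068, -0.311, 0.64], [0, 0, 0.008]]
    - [[0.068, -0.311, 0.64], [0, 0, 0.008]]

```text
clock: 15.45
tcp_pos: [0.6223, -0.0756, 0.0274]
orientation: [-3.134, 0.197, 0.011]
contact_force: [-0.8, 0.6, -0.2]
grip_width: 0.0854
gripper_force: 0.0
```

```bash
python3 - <<'E'
from h import *
st(); plan((.624,-.065,.026,-6.5))
E
```

```text
t 15.45 tcp [ 0.6223 -0.0756  0.0274] yaw -7.18 w 0.0854 f 0.0 F [-0.8362  0.5902 -0.2442] j [ 0.0251  0.6744 -0.0037  1.8123  0.0006  0.6619 -1.6744]
(0.624, -0.065, 0.026, -6.5) -> [0.001, -0.043, 0.006] [-0.001, 0.005, -0.008] rows 0.2
```

Emit:
servo_tool:
  commands:
    - [[0.001, -0.04, 0.004], [0, 0, -0.006]]
    - [[0.001, -0.04, 0.004], [0, 0, -0.006]]
    - [[0.001, -0.04, 0.004], [0, 0, -0.006]]

```text
clock: 15.75
tcp_pos: [0.6262, -0.0646, 0.0294]
orientation: [-3.134, 0.18, 0.002]
contact_force: [-0.1, -0.3, 0.4]
grip_width: 0.0851
gripper_force: 0.0
```

Emit:
servo_tool:
  commands:
    - [[0, 0, 0], [0, 0, 0]]
    - [[0, 0, 0], [0, 0, 0]]
    - [[0, 0, 0], [0, 0, 0]]
    - [[0, 0, 0], [0, 0, 0]]
    - [[0, 0, 0], [0, 0, 0]]
    - [[0, 0, 0], [0, 0, 0]]
  claw: 1

```text
clock: 16.35
tcp_pos: [0.6257, -0.0656, 0.0289]
orientation: [-3.134, 0.182, 0.004]
contact_force: [-0.6, 0.3, 6.5]
grip_width: 0.0613
gripper_force: 44.8
```

```bash
python3 - <<'E'
from h import *
st(); M=T(); print('tin A in tool',np.linalg.inv(M)@np.array([.624,-.065,0,1]))
plan((.624,-.068,.16,-6.5),(.58,-.2,.2,-6),(.56,-.27,.2,-5))
E
```

```text
t 16.35 tcp [ 0.6257 -0.0656  0.0289] yaw -6.64 w 0.0613 f 44.8 F [-0.5927  0.3338  6.5166] j [ 0.0105  0.6731 -0.0056  1.8098  0.0024  0.661  -1.6825]
tin A in tool [-0.0017 -0.0004  0.0289  1.    ]
(0.624, -0.068, 0.16, -6.5) -> [-0.007, 0.009, -0.524] [-0.001, 0.002, -0.002] rows 2.6
(0.58, -0.2, 0.2, -6) -> [-0.121, 0.554, -0.685] [-0.001, 0.002, -0.007] rows 2.9
(0.56, -0.27, 0.2, -5) -> [-0.168, 0.841, -0.685] [-0.001, 0.002, -0.018] rows 1.5
```

Emit:
servo_tool:
  commands:
    - [[0, 0, -0.2], [0, 0, 0]]
    - [[0, 0, -0.4], [0, 0, 0]]
    - [[-0.007, 0.02, -0.6], [0, 0, 0]]
    - [[-0.12, 0.554, -0.685], [0, 0, -0.007]]
    - [[-0.12, 0.554, -0.685], [0, 0, -0.007]]
    - [[-0.12, 0.554, -0.685], [0, 0, -0.007]]
    - [[-0.168, 0.841, -0.685], [0, 0, -0.018]]
    - [[-0.168, 0.841, -0.685], [0, 0, -0.018]]
    - [[-0.168, 0.841, -0.685], [0, 0, -0.018]]
    - [[-0.168, 0.841, -0.685], [0, 0, -0.018]]

```text
clock: 17.35
tcp_pos: [0.5593, -0.27, 0.1986]
orientation: [-3.136, 0.139, 0.007]
contact_force: [0.8, 0.9, -1.7]
grip_width: 0.0614
gripper_force: 45.8
```

```bash
python3 - <<'E'
from h import *
st(); plan((.532,-.3834,.19,-5),(.532,-.3834,.1,-5),(.532,-.3834,.08,-5))
E
```

```text
t 17.35 tcp [ 0.5593 -0.27    0.1986] yaw -5.09 w 0.0614 f 45.8 F [ 0.7519  0.8544 -1.6764] j [ 0.3168  0.4417  0.0441  1.7399 -0.0244  0.9653 -1.2891]
(0.532, -0.3834, 0.19, -5) -> [-0.068, 0.462, 0.034] [-0.002, 0.003, -0.001] rows 2.3
(0.532, -0.3834, 0.1, -5) -> [-0.067, 0.463, 0.394] [-0.002, 0.003, -0.001] rows 1.8
(0.532, -0.3834, 0.08, -5) -> [-0.066, 0.463, 0.474] [-0.002, 0.003, -0.001] rows 0.4
```

Emit:
servo_tool:
  commands:
    - [[-0.068, 0.462, 0.034], [0, 0, 0]]
    - [[-0.068, 0.462, 0.034], [0, 0, 0]]
    - [[-0.068, 0.462, 0.034], [0, 0, 0]]
    - [[-0.068, 0.462, 0.034], [0, 0, 0]]
    - [[-0.067, 0.463, 0.2], [0, 0, 0]]
    - [[-0.067, 0.463, 0.34], [0, 0, 0]]
    - [[-0.067, 0.463, 0.42], [0, 0, 0]]
    - [[-0.067, 0.463, 0.45], [0, 0, 0]]
    - [[-0.067, 0.463, 0.45], [0, 0, 0]]
    - [[-0.067, 0.463, 0.45], [0, 0, 0]]

```text
clock: 18.35
tcp_pos: [0.5341, -0.3829, 0.0877]
orientation: [-3.137, 0.135, 0.002]
contact_force: [0.9, 0.3, -0.8]
grip_width: 0.061
gripper_force: 45.7
```

```bash
python3 - <<'E'
from h import *
st(); plan((.532,-.3834,.0775,-5))
E
```

```text
t 18.35 tcp [ 0.5341 -0.3829  0.0877] yaw -4.93 w 0.0610 f 45.7 F [ 0.9097  0.3276 -0.7969] j [ 0.4862  0.6262  0.0578  1.7234 -0.0483  0.7954 -1.09  ]
(0.532, -0.3834, 0.0775, -5) -> [-0.008, 0.003, 0.041] [-0.001, 0.001, 0.001] rows 0.2
```

Emit:
servo_tool:
  commands:
    - [[-0.008, 0.003, 0.015], [0, 0, 0]]
    - [[-0.008, 0.003, 0.03], [0, 0, 0]]
    - [[-0.008, 0.003, 0.038], [0, 0, 0]]
    - [[-0.008, 0.003, 0.042], [0, 0, 0]]
    - [[-0.008, 0.003, 0.045], [0, 0, 0]]
    - [[-0.008, 0.003, 0.045], [0, 0, 0]]

```text
clock: 18.95
tcp_pos: [0.5306, -0.3842, 0.0769]
orientation: [-3.137, 0.138, 0.005]
contact_force: [-5.0, 3.4, 10.5]
grip_width: 0.061
gripper_force: 47.3
```

Emit:
servo_tool:
  commands:
    - [[0, 0, 0], [0, 0, 0]]
    - [[0, 0, 0], [0, 0, 0]]
    - [[0, 0, 0], [0, 0, 0]]
    - [[0, 0, 0], [0, 0, 0]]
    - [[0, 0, 0], [0, 0, 0]]
    - [[0, 0, -0.06], [0, 0, 0]]
    - [[0, 0, -0.25], [0, 0, 0]]
    - [[0, 0, -0.45], [0, 0, 0]]
    - [[0, 0, -0.6], [0, 0, 0]]
    - [[0, 0, -0.6], [0, 0, 0]]
  claw: 0

```text
clock: 19.95
tcp_pos: [0.534, -0.3865, 0.2334]
orientation: [3.134, -0.138, 0.012]
contact_force: [0.1, -0.1, -0.2]
grip_width: 0.0852
gripper_force: 0.0
```

```bash
python3 - <<'E'
from h import *
st(); p,d,c,E=grab('wrist'); W=cloud(d,c,E)
rects(W,(W[...,2]>.076)&(W[...,2]<.1)&(d>0)&(abs(W[...,1]+.383)<.06)&(W[...,0]>.44)&(W[...,0]<.62),200)
p,d,c,E=grab('top'); W=cloud(d,c,E)
print('tins');rects(W,(W[...,2]>.030)&(W[...,2]<.046)&(W[...,1]>-.25)&(W[...,1]<.13)&(W[...,0]>.3)&(d>0),100)
print('can');rects(W,(W[...,2]>.06)&(W[...,2]<.08)&(abs(W[...,1]-.265)<.06)&(W[...,0]>.5)&(d>0),30)
plan((.475,-.2,.2,-2),(.42,-.0706,.2,.8),(.42,-.0706,.08,.8))
E
```

```text
t 19.95 tcp [ 0.534  -0.3865  0.2334] yaw -5.04 w 0.0852 f 0.0 F [ 0.0695 -0.1344 -0.1622] j [ 0.4767  0.4615  0.0765  1.6237 -0.0394  1.0492 -1.0941]
n 9695 c [ 531.1 -383.8] wh [ 62.3 103.6] longang -5.1 z 0.0855
tins
n 471 c [416.1 -70.6] wh [100.2  61.3] longang 0.6 z 0.0389
can
n 248 c [643.2 262.8] wh [60.4 60.3] longang 2.8 z 0.0724
(0.475, -0.2, 0.2, -2) -> [-0.29, -0.716, 0.11] [-0.0, 0.0, -0.034] rows 3.9
(0.42, -0.0706, 0.2, 0.8) -> [-0.554, -1.212, 0.11] [-0.0, 0.0, -0.065] rows 2.8
(0.42, -0.0706, 0.08, 0.8) -> [-0.554, -1.212, 0.59] [-0.0, 0.0, -0.065] rows 2.4
```

Emit:
servo_tool:
  commands:
    - [[-0.4, -0.93, 0.11], [0, 0, -0.045]]
    - [[-0.4, -0.93, 0.11], [0, 0, -0.045]]
    - [[-0.4, -0.93, 0.11], [0, 0, -0.045]]
    - [[-0.4, -0.93, 0.11], [0, 0, -0.045]]
    - [[-0.4, -0.93, 0.11], [0, 0, -0.045]]
    - [[-0.4, -0.93, 0.11], [0, 0, -0.045]]
    - [[-0.4, -0.93, 0.11], [0, 0, -0.045]]

```text
clock: 20.75
tcp_pos: [0.4506, -0.1424, 0.1977]
orientation: [-3.139, 0.021, 0.009]
contact_force: [0.9, -1.4, -0.9]
grip_width: 0.0853
gripper_force: 0.0
```

```bash
python3 - <<'E'
from h import *
st(); plan((.425,-.0706,.19,.7),(.425,-.0706,.07,.7))
E
```

```text
t 20.75 tcp [ 0.4506 -0.1424  0.1977] yaw -0.78 w 0.0853 f 0.0 F [ 0.8894 -1.3738 -0.8966] j [ 0.206   0.2142 -0.035   2.074   0.0076  0.8595 -1.4177]
(0.425, -0.0706, 0.19, 0.7) -> [-0.106, -0.286, 0.032] [-0.002, 0.004, -0.016] rows 1.5
(0.425, -0.0706, 0.07, 0.7) -> [-0.104, -0.285, 0.512] [-0.002, 0.004, -0.016] rows 2.4
```

Emit:
servo_tool:
  commands:
    - [[-0.106, -0.286, 0.032], [0, 0, -0.016]]
    - [[-0.106, -0.286, 0.032], [0, 0, -0.016]]
    - [[-0.106, -0.286, 0.032], [0, 0, -0.016]]
    - [[-0.106, -0.286, 0.2], [0, 0, -0.016]]
    - [[-0.105, -0.286, 0.38], [0, 0, -0.016]]
    - [[-0.105, -0.286, 0.48], [0, 0, -0.016]]
    - [[-0.105, -0.286, 0.48], [0, 0, -0.016]]

```text
clock: 21.45
tcp_pos: [0.4244, -0.0734, 0.0758]
orientation: [-3.14, -0.009, 0.016]
contact_force: [-0.9, -0.0, -0.1]
grip_width: 0.0856
gripper_force: 0.0
```

```bash
python3 - <<'E'
from h import *
st(); plan((.425,-.0706,.03,.7),(.425,-.0706,.026,.7))
E
```

```text
t 21.45 tcp [ 0.4244 -0.0734  0.0758] yaw 0.34 w 0.0856 f 0.0 F [-0.926  -0.0243 -0.0815] j [ 0.0969  0.3664 -0.0813  2.2492  0.0538  0.5378 -1.5903]
(0.425, -0.0706, 0.03, 0.7) -> [0.004, -0.011, 0.183] [-0.001, 0.006, -0.004] rows 0.9
(0.425, -0.0706, 0.026, 0.7) -> [0.004, -0.011, 0.199] [-0.001, 0.006, -0.004] rows 0.1
```

Emit:
servo_tool:
  commands:
    - [[0.004, -0.011, 0.08], [0, 0.004, -0.004]]
    - [[0.004, -0.011, 0.16], [0, 0.004, -0.004]]
    - [[0.004, -0.011, 0.195], [0, 0.004, -0.004]]
    - [[0.004, -0.011, 0.195], [0, 0.004, -0.004]]
    - [[0.004, -0.011, 0.195], [0, 0.004, -0.004]]

```text
clock: 21.95
tcp_pos: [0.4279, -0.0694, 0.0308]
orientation: [-3.14, -0.022, -0.006]
contact_force: [-0.4, 0.7, 0.0]
grip_width: 0.0853
gripper_force: 0.0
```

Emit:
servo_tool:
  commands:
    - [[0, 0, 0], [0, 0, 0]]
    - [[0, 0, 0], [0, 0, 0]]
    - [[0, 0, 0], [0, 0, 0]]
    - [[0, 0, 0], [0, 0, 0]]
    - [[0, 0, 0], [0, 0, 0]]
    - [[0, 0, 0], [0, 0, 0]]
  claw: 1

```text
clock: 22.55
tcp_pos: [0.4278, -0.0691, 0.031]
orientation: [-3.14, -0.023, -0.008]
contact_force: [-0.8, -0.7, 7.4]
grip_width: 0.0617
gripper_force: 42.4
```

```bash
python3 - <<'E'
from h import *
st(); M=T(); print('tin C in tool',np.linalg.inv(M)@np.array([.416,-.0706,0,1]))
plan((.427,-.07,.15,0),(.47,-.2,.235,-2),(.5,-.27,.235,-3))
E
```

```text
t 22.55 tcp [ 0.4278 -0.0691  0.031 ] yaw 0.84 w 0.0617 f 42.4 F [-0.816  -0.677   7.3949] j [ 0.0783  0.4594 -0.0722  2.2707  0.0759  0.4088 -1.6121]
tin C in tool [-0.012   0.0014  0.031   1.    ]
(0.427, -0.07, 0.15, 0) -> [-0.001, 0.003, -0.476] [-0.001, -0.003, 0.009] rows 2.4
(0.47, -0.2, 0.235, -2) -> [0.165, 0.525, -0.816] [-0.001, -0.003, 0.032] rows 3.2
(0.5, -0.27, 0.235, -3) -> [0.281, 0.806, -0.816] [-0.001, -0.003, 0.043] rows 1.5
```

Emit:
servo_tool:
  commands:
    - [[0, 0, -0.2], [0, 0, 0]]
    - [[0, 0, -0.4], [0, 0, 0]]
    - [[0, 0.02, -0.6], [0, 0, 0]]
    - [[0.165, 0.525, -0.816], [0, 0, 0.03]]
    - [[0.165, 0.525, -0.816], [0, 0, 0.03]]
    - [[0.165, 0.525, -0.816], [0, 0, 0.03]]
    - [[0.281, 0.806, -0.816], [0, 0, 0.043]]
    - [[0.281, 0.806, -0.816], [0, 0, 0.043]]
    - [[0.281, 0.806, -0.816], [0, 0, 0.043]]
    - [[0.281, 0.806, -0.816], [0, 0, 0.043]]

```text
clock: 23.55
tcp_pos: [0.4991, -0.2696, 0.2335]
orientation: [-3.137, 0.084, -0.003]
contact_force: [0.2, 0.9, -1.8]
grip_width: 0.0615
gripper_force: 46.5
```

```bash
python3 - <<'E'
from h import *
st(); plan((.5415,-.3845,.22,-5),(.5415,-.3845,.13,-5))
E
```

```text
t 23.55 tcp [ 0.4991 -0.2696  0.2335] yaw -3.08 w 0.0615 f 46.5 F [ 0.2081  0.933  -1.7694] j [ 0.3553  0.3171  0.0394  1.8386 -0.019   0.9855 -1.2212]
(0.5415, -0.3845, 0.22, -5) -> [0.194, 0.45, 0.053] [-0.002, -0.001, 0.021] rows 2.5
(0.5415, -0.3845, 0.13, -5) -> [0.193, 0.451, 0.413] [-0.002, -0.001, 0.021] rows 1.8
```

Emit:
servo_tool:
  commands:
    - [[0.194, 0.45, 0.053], [0, 0, 0.02]]
    - [[0.194, 0.45, 0.053], [0, 0, 0.02]]
    - [[0.194, 0.45, 0.053], [0, 0, 0.02]]
    - [[0.194, 0.45, 0.053], [0, 0, 0.02]]
    - [[0.193, 0.451, 0.2], [0, 0, 0.02]]
    - [[0.193, 0.451, 0.33], [0, 0, 0.02]]
    - [[0.193, 0.451, 0.4], [0, 0, 0.02]]
    - [[0.193, 0.451, 0.41], [0, 0, 0.02]]
    - [[0.193, 0.451, 0.41], [0, 0, 0.02]]

```text
clock: 24.45
tcp_pos: [0.5423, -0.3828, 0.1314]
orientation: [-3.135, 0.129, -0.004]
contact_force: [0.5, -0.1, -1.9]
grip_width: 0.0612
gripper_force: 46.4
```

```bash
python3 - <<'E'
from h import *
st(); p,d,c,E=grab('wrist'); W=cloud(d,c,E); save('w3.png',p)
m=(W[...,2]>.11)&(W[...,2]<.16)&(d>0)&(abs(W[...,1]+.383)<.025)&(W[...,0]>.44)&(W[...,0]<.62); P=W[m]; A=np.c_[P[:,:2],np.ones(len(P))]; print('top plane slope',np.linalg.lstsq(A,P[:,2],rcond=None)[0], 'z',np.median(P[:,2]),'xmax',np.percentile(P[:,0],99.5))
plan((.5415,-.3845,.118,-5))
E
```

```text
t 24.45 tcp [ 0.5423 -0.3828  0.1314] yaw -4.73 w 0.0612 f 46.4 F [ 0.5154 -0.1067 -1.9266] j [ 0.4744  0.58    0.068   1.6858 -0.0541  0.877  -1.0874]
top plane slope [-0.0769  0.0089  0.1824] z 0.13782256283689368 xmax 0.5856358464855813
(0.5415, -0.3845, 0.118, -5) -> [-0.005, 0.004, 0.057] [-0.002, -0.003, 0.003] rows 0.3
```

View pics/w3.png

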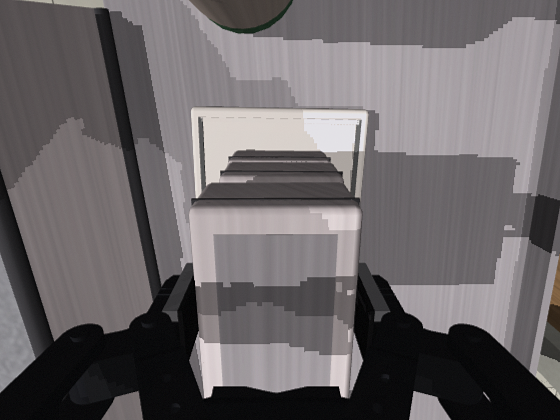

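The wrist view shows the third tin held over two neatly nested tins, with its far edge along row 200 and the earlier ones at rows 178 and 155. The lid's far edge is at row 108, and everything looks aligned.

Emit:
servo_tool:
  commands:
    - [[-0.009, 0.004, 0.02], [0, 0, 0.002]]
    - [[-0.009, 0.004, 0.035], [0, 0, 0.002]]
    - [[-0.009, 0.004, 0.045], [0, 0, 0.002]]
    - [[-0.009, 0.004, 0.052], [0, 0, 0.002]]
    - [[-0.009, 0.004, 0.056], [0, 0, 0.002]]
    - [[-0.009, 0.004, 0.058], [0, 0, 0.002]]

```text
clock: 25.1
tcp_pos: [0.5399, -0.3854, 0.1172]
orientation: [-3.136, 0.137, -0.004]
contact_force: [-3.6, 1.4, 7.5]
grip_width: 0.061
gripper_force: 47.4
```

Emit:
servo_tool:
  commands:
    - [[0, -0.004, 0.002], [0, 0, 0]]
    - [[0, -0.004, 0.002], [0, 0, 0]]
    - [[0, -0.004, 0.002], [0, 0, 0]]
    - [[0, -0.004, 0.002], [0, 0, 0]]
    - [[0, -0.004, 0.002], [0, 0, 0]]
    - [[0, -0.004, -0.06], [0, 0, 0]]
    - [[0, 0, -0.25], [0, 0, 0]]
    - [[0, 0, -0.45], [0, 0, 0]]
    - [[0, 0, -0.55], [0, 0, 0]]
    - [[0, 0, -0.55], [0, 0, 0]]
  claw: 0

```text
clock: 26.1
tcp_pos: [0.5416, -0.3874, 0.2609]
orientation: [3.136, -0.138, 0.019]
contact_force: [0.0, 0.0, 0.0]
grip_width: 0.0853
gripper_force: 0.0
```

```bash
python3 - <<'E'
from h import *
st(); p,d,c,E=grab('wrist'); W=cloud(d,c,E)
rects(W,(W[...,2]>.113)&(W[...,2]<.135)&(d>0)&(abs(W[...,1]+.383)<.06)&(W[...,0]>.44)&(W[...,0]<.62),200)
p,d,c,E=grab('top'); W=cloud(d,c,E); save('top2.png',p)
m=(W[...,1]>.25)&(W[...,1]<.5)&(W[...,0]>.3)&(W[...,0]<.58)&(d>0)
print('basket');rects(W,m&(W[...,2]>.045)&(W[...,2]<.08),30)
q=p.astype(int); o=m&(W[...,2]>.05)&(q[...,0]>q[...,2]+25); o=cv2.morphologyEx(o.astype(np.uint8),cv2.MORPH_CLOSE,np.ones((9,9)))>0
print('tea orange');rects(W,o&(W[...,2]>.05),30)
plan((.5,-.17,.25,0),(.46,.05,.25,5),(.44,.25,.25,8))
E
```

```text
t 26.10 tcp [ 0.5416 -0.3874  0.2609] yaw -5.03 w 0.0853 f 0.0 F [0.0269 0.0054 0.0458] j [ 0.467   0.4475  0.0864  1.5804 -0.0457  1.1038 -1.0937]
n 10116 c [ 530.1 -384.2] wh [ 62.2 103.8] longang -4.7 z 0.1235
basket
n 337 c [463.1 422. ] wh [190.  153.3] longang 5.9 z 0.0591
n 497 c [458.8 416.2] wh [97.2 62.8] longang 10.4 z 0.0633
tea orange
n 475 c [467.1 273.6] wh [100.4 358.6] longang -86.4 z 0.0636
(0.5, -0.17, 0.25, 0) -> [-0.234, -0.846, 0.023] [-0.001, -0.003, -0.056] rows 4.4
(0.46, 0.05, 0.25, 5) -> [-0.47, -1.709, 0.023] [-0.001, -0.003, -0.111] rows 4.5
(0.44, 0.25, 0.25, 8) -> [-0.619, -2.499, 0.023] [-0.001, -0.003, -0.145] rows 4.0
```

Emit:
servo_tool:
  commands:
    - [[-0.234, -0.95, 0.023], [0, 0, -0.056]]
    - [[-0.234, -0.95, 0.023], [0, 0, -0.056]]
    - [[-0.234, -0.95, 0.023], [0, 0, -0.056]]
    - [[-0.234, -0.95, 0.023], [0, 0, -0.056]]
    - [[-0.234, -0.95, 0.023], [0, 0, -0.056]]
    - [[-0.234, -0.95, 0.023], [0, 0, -0.056]]
    - [[-0.234, -0.95, 0.023], [0, 0, -0.056]]
  claw: 0.1

```text
clock: 26.9
tcp_pos: [0.5012, -0.1429, 0.2479]
orientation: [-3.139, -0.005, -0.001]
contact_force: [0.3, -1.1, 0.3]
grip_width: 0.0771
gripper_force: 0.0
```

Emit:
servo_tool:
  commands:
    - [[-0.15, -0.95, 0], [0, 0, -0.056]]
    - [[-0.15, -0.95, 0], [0, 0, -0.056]]
    - [[-0.15, -0.95, 0], [0, 0, -0.056]]
    - [[-0.15, -0.95, 0], [0, 0, -0.056]]
    - [[-0.15, -0.95, 0], [0, 0, -0.056]]
    - [[-0.15, -0.95, 0], [0, 0, -0.056]]
    - [[-0.15, -0.95, 0], [0, 0, -0.056]]

```text
clock: 27.6
tcp_pos: [0.4646, 0.0927, 0.2486]
orientation: [-3.137, -0.139, -0.003]
contact_force: [0.6, -0.6, -0.4]
grip_width: 0.0768
gripper_force: 0.0
```

```bash
python3 - <<'E'
from h import *
st(); plan((.4588,.2,.22,10.4),(.4588,.3,.22,10.4))
E
```

```text
t 27.60 tcp [0.4646 0.0927 0.2486] yaw 5.07 w 0.0768 f 0.0 F [ 0.5833 -0.5795 -0.3513] j [-0.1308  0.157  -0.2181  2.0119  0.04    0.9744 -1.851 ]
(0.4588, 0.2, 0.22, 10.4) -> [0.015, -0.429, 0.115] [-0.001, -0.001, -0.059] rows 2.2
(0.4588, 0.3, 0.22, 10.4) -> [0.05, -0.828, 0.116] [-0.001, -0.001, -0.059] rows 2.0
```

Emit:
servo_tool:
  commands:
    - [[0.06, -0.9, 0.115], [0, 0, -0.059]]
    - [[0.06, -0.9, 0.115], [0, 0, -0.059]]
    - [[0.06, -0.9, 0.115], [0, 0, -0.059]]
    - [[0.06, -0.9, 0.115], [0, 0, -0.059]]
    - [[0.06, -0.9, 0.115], [0, 0, -0.059]]
    - [[0.06, -0.9, 0.115], [0, 0, -0.059]]

```text
clock: 28.2
tcp_pos: [0.4597, 0.3212, 0.2198]
orientation: [-3.126, -0.287, -0.003]
contact_force: [-0.1, -0.0, -0.4]
grip_width: 0.077
gripper_force: 0.0
```

```bash
python3 - <<'E'
from h import *
st(); p,d,c,E=grab('top'); W=cloud(d,c,E)
m=(W[...,1]>.25)&(W[...,1]<.52)&(W[...,0]>.3)&(W[...,0]<.6)&(d>0)
rects(W,m&(W[...,2]>.045)&(W[...,2]<.08),30)
p,d,c,E=grab('wrist'); W=cloud(d,c,E); m=(W[...,1]>.25)&(W[...,1]<.52)&(W[...,0]>.3)&(W[...,0]<.6)&(d>0)
print('wrist');rects(W,m&(W[...,2]>.048)&(W[...,2]<.08),100)
plan((.4588,.4162,.16,10.4),(.4588,.4162,.1,10.4),(.4588,.4162,.047,10.4))
E
```

```text
t 28.20 tcp [0.4597 0.3212 0.2198] yaw 10.51 w 0.0770 f 0.0 F [-0.0734 -0.0155 -0.3815] j [-0.4472  0.3432 -0.3379  1.8478  0.1343  0.9697 -2.23  ]
n 147 c [519.9 428.4] wh [ 77.4 151.8] longang -82.6 z 0.0584
n 93 c [394.2 472.2] wh [121.3  59. ] longang 45.0 z 0.0592
wrist
n 7961 c [464.6 422.9] wh [190.2 150.5] longang 6.3 z 0.0586
n 9285 c [460.  417.4] wh [96.5 60.9] longang 10.2 z 0.0625
(0.4588, 0.4162, 0.16, 10.4) -> [0.062, -0.393, 0.24] [0.0, -0.001, -0.002] rows 2.3
(0.4588, 0.4162, 0.1, 10.4) -> [0.062, -0.393, 0.48] [0.0, -0.001, -0.002] rows 1.2
(0.4588, 0.4162, 0.047, 10.4) -> [0.061, -0.393, 0.692] [0.0, -0.001, -0.002] rows 1.1
```

Both views agree: the tea is at (0.4595, 0.417), yaw 10.3°, with its top at 0.063.

Emit:
servo_tool:
  commands:
    - [[0.062, -0.396, 0.24], [0, 0, 0]]
    - [[0.062, -0.396, 0.24], [0, 0, 0]]
    - [[0.062, -0.396, 0.24], [0, 0, 0]]
    - [[0.062, -0.396, 0.36], [0, 0, 0]]
    - [[0.062, -0.396, 0.44], [0, 0, 0]]
    - [[0.062, -0.396, 0.46], [0, 0, 0]]
    - [[0.062, -0.396, 0.46], [0, 0, 0]]

```text
clock: 29.0
tcp_pos: [0.4584, 0.4169, 0.1058]
orientation: [3.129, 0.28, 0.004]
contact_force: [0.4, 0.3, 0.1]
grip_width: 0.0771
gripper_force: 0.0
```

```bash
python3 - <<'E'
from h import *
st(); plan((.4595,.417,.045,10.3))
E
```

```text
t 29.00 tcp [0.4584 0.4169 0.1058] yaw 10.21 w 0.0771 f 0.0 F [0.3748 0.262  0.1356] j [-0.6073  0.57   -0.3131  1.7927  0.2337  0.8133 -2.4277]
(0.4595, 0.417, 0.045, 10.3) -> [0.004, 0.0, 0.243] [0.0, -0.002, -0.001] rows 1.2
```

Emit:
servo_tool:
  commands:
    - [[0.003, 0, 0.08], [0, 0, 0]]
    - [[0.003, 0, 0.16], [0, 0, 0]]
    - [[0.003, 0, 0.22], [0, 0, 0]]
    - [[0.003, 0, 0.24], [0, 0, 0]]
    - [[0.003, 0, 0.24], [0, 0, 0]]
    - [[0.003, 0, 0.24], [0, 0, 0]]

```text
clock: 29.6
tcp_pos: [0.4587, 0.4201, 0.0471]
orientation: [-3.126, -0.284, -0.007]
contact_force: [-0.3, 0.5, 0.6]
grip_width: 0.0772
gripper_force: 0.0
```

Emit:
servo_tool:
  commands:
    - [[0, 0, 0], [0, 0, 0]]
    - [[0, 0, 0], [0, 0, 0]]
    - [[0, 0, 0], [0, 0, 0]]
    - [[0, 0, 0], [0, 0, 0]]
    - [[0, 0, 0], [0, 0, 0]]
    - [[0, 0, 0], [0, 0, 0]]
  claw: 1
  squeeze: 30

```text
clock: 30.2
tcp_pos: [0.4587, 0.4201, 0.0472]
orientation: [-3.126, -0.284, -0.007]
contact_force: [-0.7, -1.6, 6.7]
grip_width: 0.0597
gripper_force: 33.9
```

```bash
python3 - <<'E'
from h import *
st(); M=T(); print('tea in tool',np.linalg.inv(M)@np.array([.4595,.417,.005,1]))
E
```

```text
t 30.20 tcp [0.4587 0.4201 0.0472] yaw 10.37 w 0.0597 f 33.9 F [-0.74   -1.6409  6.6886] j [-0.6289  0.652  -0.2892  1.8137  0.2709  0.7093 -2.4577]
tea in tool [-0.      0.0033  0.0422  1.    ]
```

Emit:
servo_tool:
  commands:
    - [[0, 0, -0.08], [0, 0, 0]]
    - [[0, 0, -0.2], [0, 0, 0]]
    - [[0, 0, -0.4], [0, 0, 0]]
    - [[0, 0, -0.6], [0, 0, 0]]
    - [[0, 0, -0.8], [0, 0, 0]]
    - [[0, 0, -0.84], [0, 0, 0]]
    - [[0, 0, -0.84], [0, 0, 0]]

```text
clock: 30.9
tcp_pos: [0.4582, 0.42, 0.2586]
orientation: [-3.124, -0.284, -0.011]
contact_force: [0.1, -0.2, -1.5]
grip_width: 0.0598
gripper_force: 33.2
```

```bash
python3 - <<'E'
from h import *
st(); plan((.47,.18,.25,8),(.48,.0,.25,3))
E
```

```text
t 30.90 tcp [0.4582 0.42   0.2586] yaw 10.37 w 0.0598 f 33.2 F [ 0.0602 -0.2134 -1.4584] j [-0.5753  0.4025 -0.3542  1.6674  0.1557  1.091  -2.3642]
(0.47, 0.18, 0.25, 8) -> [-0.127, 0.953, 0.029] [-0.003, -0.005, 0.026] rows 4.8
(0.48, 0.0, 0.25, 3) -> [-0.217, 1.669, 0.026] [-0.003, -0.004, 0.082] rows 3.6
```

Emit:
servo_tool:
  commands:
    - [[-0.127, 0.953, 0], [0, 0, 0.03]]
    - [[-0.127, 0.953, 0], [0, 0, 0.03]]
    - [[-0.127, 0.953, 0], [0, 0, 0.03]]
    - [[-0.127, 0.953, 0], [0, 0, 0.03]]
    - [[-0.127, 0.953, 0], [0, 0, 0.03]]
    - [[-0.127, 0.953, 0], [0, 0, 0.03]]
    - [[-0.127, 0.953, 0], [0, 0, 0.03]]

```text
clock: 31.6
tcp_pos: [0.4683, 0.1776, 0.2537]
orientation: [-3.134, -0.206, 0.0]
contact_force: [-0.0, 0.0, -1.6]
grip_width: 0.06
gripper_force: 33.4
```

Emit:
servo_tool:
  commands:
    - [[-0.08, 0.953, 0], [0, 0, 0.06]]
    - [[-0.08, 0.953, 0], [0, 0, 0.06]]
    - [[-0.08, 0.953, 0], [0, 0, 0.06]]
    - [[-0.08, 0.953, 0], [0, 0, 0.06]]
    - [[-0.08, 0.953, 0], [0, 0, 0.06]]
    - [[-0.08, 0.953, 0], [0, 0, 0.06]]
    - [[-0.08, 0.953, 0], [0, 0, 0.06]]

```text
clock: 32.3
tcp_pos: [0.4811, -0.0588, 0.254]
orientation: [-3.138, -0.063, -0.002]
contact_force: [0.4, 0.6, -1.5]
grip_width: 0.0595
gripper_force: 33.5
```

```bash
python3 - <<'E'
from h import *
st(); plan((.515,-.28,.26,-4),(.5296,-.384,.25,-5))
E
```

```text
t 32.30 tcp [ 0.4811 -0.0588  0.254 ] yaw 2.29 w 0.0595 f 33.5 F [ 0.4174  0.5746 -1.4698] j [ 0.081   0.1632 -0.0963  1.9888  0.0153  0.9892 -1.5534]
(0.515, -0.28, 0.26, -4) -> [0.1, 0.889, -0.026] [-0.002, -0.001, 0.07] rows 4.5
(0.5296, -0.384, 0.25, -5) -> [0.142, 1.308, 0.013] [-0.002, -0.001, 0.081] rows 2.1
```

Emit:
servo_tool:
  commands:
    - [[0.1, 0.889, -0.026], [0, 0, 0.07]]
    - [[0.1, 0.889, -0.026], [0, 0, 0.07]]
    - [[0.1, 0.889, -0.026], [0, 0, 0.07]]
    - [[0.1, 0.889, -0.026], [0, 0, 0.07]]
    - [[0.1, 0.889, -0.026], [0, 0, 0.07]]
    - [[0.1, 0.889, -0.026], [0, 0, 0.07]]
    - [[0.1, 0.889, -0.026], [0, 0, 0.07]]

```text
clock: 33.0
tcp_pos: [0.5161, -0.2781, 0.2602]
orientation: [-3.136, 0.106, -0.003]
contact_force: [0.5, -0.2, -1.1]
grip_width: 0.0595
gripper_force: 33.5
```

```bash
python3 - <<'E'
from h import *
st(); p,d,c,E=grab('top'); W=cloud(d,c,E)
print('column');rects(W,(W[...,2]>.113)&(W[...,2]<.135)&(abs(W[...,1]+.383)<.06)&(W[...,0]>.44)&(W[...,0]<.62)&(d>0),30)
plan((.5298,-.384,.25,-5),(.5298,-.384,.18,-5))
E
```

```text
t 33.00 tcp [ 0.5161 -0.2781  0.2602] yaw -3.85 w 0.0595 f 33.5 F [ 0.5186 -0.161  -1.0742] j [ 0.3457  0.3217  0.0561  1.7662 -0.0255  1.0541 -1.2265]
column
(0.5298, -0.384, 0.25, -5) -> [0.083, 0.421, 0.04] [-0.003, -0.001, 0.013] rows 2.2
(0.5298, -0.384, 0.18, -5) -> [0.083, 0.423, 0.32] [-0.003, -0.001, 0.013] rows 1.4
```

Emit:
servo_tool:
  commands:
    - [[0.083, 0.421, 0.04], [0, 0, 0.013]]
    - [[0.083, 0.421, 0.04], [0, 0, 0.013]]
    - [[0.083, 0.421, 0.04], [0, 0, 0.013]]
    - [[0.083, 0.421, 0.04], [0, 0, 0.013]]
    - [[0.083, 0.421, 0.16], [0, 0, 0.013]]
    - [[0.083, 0.421, 0.26], [0, 0, 0.013]]
    - [[0.083, 0.421, 0.31], [0, 0, 0.013]]
    - [[0.083, 0.421, 0.31], [0, 0, 0.013]]
    - [[0.083, 0.421, 0.31], [0, 0, 0.013]]

```text
clock: 33.95
tcp_pos: [0.5295, -0.3859, 0.1846]
orientation: [-3.136, 0.139, -0.006]
contact_force: [-0.3, -0.6, -1.1]
grip_width: 0.0595
gripper_force: 33.7
```

```bash
python3 - <<'E'
from h import *
st(); plan((.5298,-.384,.166,-5))
p,d,c,E=grab('wrist'); W=cloud(d,c,E); 
m=(W[...,2]>.17)&(W[...,2]<.22)&(d>0)&(abs(W[...,1]+.386)<.015)&(W[...,0]>.44)&(W[...,0]<.62); P=W[m]; print('z',np.median(P[:,2]),'xmax',np.percentile(P[:,0],99.5))
E
```

```text
t 33.95 tcp [ 0.5295 -0.3859  0.1846] yaw -5.09 w 0.0595 f 33.7 F [-0.2856 -0.5536 -1.1211] j [ 0.472   0.5068  0.0896  1.6734 -0.0579  0.9615 -1.0763]
(0.5298, -0.384, 0.166, -5) -> [0.0, -0.008, 0.074] [-0.002, -0.002, -0.001] rows 0.4
z 0.19985998238521796 xmax 0.5793588595919751
```

Emit:
servo_tool:
  commands:
    - [[0, -0.006, 0.03], [0, 0, 0]]
    - [[0, -0.006, 0.05], [0, 0, 0]]
    - [[0, -0.006, 0.06], [0, 0, 0]]
    - [[0, -0.006, 0.068], [0, 0, 0]]
    - [[0, -0.006, 0.072], [0, 0, 0]]
    - [[0, -0.006, 0.074], [0, 0, 0]]
    - [[0, -0.006, 0.074], [0, 0, 0]]

```text
clock: 34.7
tcp_pos: [0.5288, -0.3857, 0.1663]
orientation: [-3.136, 0.143, -0.005]
contact_force: [-2.9, 2.6, 6.4]
grip_width: 0.0597
gripper_force: 34.6
```

Emit:
servo_tool:
  commands:
    - [[0, -0.003, 0], [0, 0, 0]]
    - [[0, -0.003, 0], [0, 0, 0]]
    - [[0, -0.003, 0], [0, 0, 0]]
    - [[0, -0.003, 0], [0, 0, 0]]
    - [[0, -0.003, 0], [0, 0, 0]]
    - [[0, -0.003, -0.06], [0, 0, 0]]
    - [[0, 0, -0.25], [0, 0, 0]]
    - [[0, 0, -0.45], [0, 0, 0]]
    - [[0, 0, -0.5], [0, 0, 0]]
    - [[0, 0, -0.5], [0, 0, 0]]
  claw: 0

```text
clock: 35.7
tcp_pos: [0.5298, -0.3868, 0.2945]
orientation: [3.137, -0.142, 0.015]
contact_force: [-0.4, 0.3, -0.7]
grip_width: 0.0853
gripper_force: 0.0
```

```bash
python3 - <<'E'
from h import *
st(); p,d,c,E=grab('wrist'); W=cloud(d,c,E); save('w4.png',p)
print('tea');rects(W,(W[...,2]>.172)&(W[...,2]<.195)&(d>0)&(abs(W[...,1]+.383)<.06)&(W[...,0]>.44)&(W[...,0]<.62),200)
print('bar wrist');rects(W,(W[...,2]>.05)&(W[...,2]<.09)&(d>0)&(abs(W[...,1]+.235)<.045)&(W[...,0]>.3)&(W[...,0]<.7),200)
z=np.load('top0.npz'); W=z['W']; d=z['d']
m=(abs(W[...,1]+.24)<.045)&(abs(W[...,0]-.5)<.17)&(d>0)
for y in np.arange(-.285,-.2,.006):
    k=m&(abs(W[...,1]-y)<.003); print(round(y,3),k.sum(),np.percentile(W[k][:,2],[5,50,95]) if k.any() else '')
E
```

```text
t 35.70 tcp [ 0.5298 -0.3868  0.2945] yaw -5.20 w 0.0853 f 0.0 F [-0.3768  0.2967 -0.6669] j [ 0.4615  0.4065  0.1044  1.5654 -0.0488  1.1635 -1.0852]
tea
n 11292 c [ 529.  -385.4] wh [60.2 97.4] longang -5.3 z 0.1815
bar wrist
n 7120 c [ 550.6 -233.7] wh [ 23.2 258.9] longang -0.8 z 0.0615
n 229 c [ 331.1 -237.7] wh [14.7 30.1] longang -29.1 z 0.056
-0.285 113 [-0.4231  0.0021  0.0149]
-0.279 260 [-0.4171  0.0039  0.0172]
-0.273 123 [0.0101 0.0176 0.0232]
-0.267 119 [0.0185 0.0247 0.0325]
-0.261 116 [0.0245 0.0309 0.0387]
-0.255 126 [0.0318 0.0384 0.0446]
-0.249 130 [0.0388 0.0456 0.0517]
-0.243 123 [0.0442 0.0523 0.0586]
-0.237 106 [0.0538 0.0581 0.0688]
-0.231 145 [0.0641 0.0703 0.0767]
-0.225 155 [0.0622 0.0695 0.0769]
-0.219 31 [0.0628 0.0696 0.0778]
-0.213 0 
-0.207 0 
-0.201 52 [-0.01   -0.0027  0.0035]
```

View pics/w4.png

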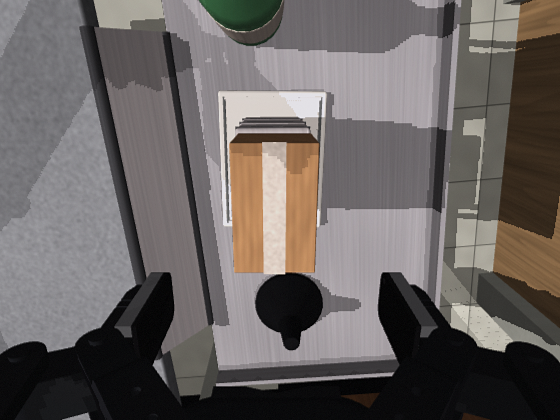

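The wrist view shows the tea carton at (275,205) sitting squarely on the column on the lid. The gate still leans out on the left, with its bar running from about (90,30) to (140,280).

```bash
python3 - <<'E'
from h import *
plan((.5,-.175,.27,0),(.5,-.175,.1,0))
E
```

```text
(0.5, -0.175, 0.27, 0) -> [-0.192, -0.83, 0.087] [-0.001, -0.003, -0.058] rows 4.3
(0.5, -0.175, 0.1, 0) -> [-0.195, -0.829, 0.767] [-0.001, -0.003, -0.058] rows 3.4
```

Emit:
servo_tool:
  commands:
    - [[-0.192, -0.84, 0.05], [0, 0, -0.058]]
    - [[-0.192, -0.84, 0.05], [0, 0, -0.058]]
    - [[-0.192, -0.84, 0.05], [0, 0, -0.058]]
    - [[-0.192, -0.84, 0.05], [0, 0, -0.058]]
    - [[-0.192, -0.84, 0.05], [0, 0, -0.058]]
    - [[-0.192, -0.84, 0.05], [0, 0, -0.058]]
    - [[-0.192, -0.84, 0.25], [0, 0, -0.058]]
    - [[-0.192, -0.84, 0.45], [0, 0, -0.058]]
    - [[-0.192, -0.84, 0.62], [0, 0, -0.058]]
    - [[-0.192, -0.84, 0.7], [0, 0, -0.058]]
    - [[-0.192, -0.84, 0.7], [0, 0, -0.058]]
  claw: 1
  squeeze: 40

```text
clock: 36.85
tcp_pos: [0.4969, -0.1727, 0.1115]
orientation: [-3.138, 0.002, 0.008]
contact_force: [-0.5, -0.0, 0.9]
grip_width: 0.0001
gripper_force: 0.0
```

```bash
python3 - <<'E'
from h import *
st(); plan((.5,-.175,.064,0),(.5,-.2,.064,0),(.5,-.26,.064,0))
p,d,c,E=grab('top'); W=cloud(d,c,E)
print('bar');rects(W,(W[...,2]>.055)&(W[...,2]<.1)&(W[...,1]<-.2)&(W[...,1]>-.3)&(abs(W[...,0]-.5)<.19)&(d>0),20)
E
```

```text
t 36.85 tcp [ 0.4969 -0.1727  0.1115] yaw -0.07 w 0.0001 f 0.0 F [-0.4943 -0.0039  0.9339] j [ 0.2278  0.4201 -0.0131  2.0238  0.005   0.7036 -1.36  ]
(0.5, -0.175, 0.064, 0) -> [0.013, 0.01, 0.19] [-0.002, 0.003, -0.001] rows 1.0
(0.5, -0.2, 0.064, 0) -> [0.014, 0.11, 0.19] [-0.002, 0.003, -0.001] rows 0.5
(0.5, -0.26, 0.064, 0) -> [0.014, 0.35, 0.189] [-0.002, 0.003, -0.001] rows 1.2
bar
n 132 c [ 625.6 -234.5] wh [ 21.2 102.2] longang -0.2 z 0.0689
```

Emit:
servo_tool:
  commands:
    - [[0.01, 0, 0.1], [0, 0, 0]]
    - [[0.01, 0, 0.18], [0, 0, 0]]
    - [[0.01, 0, 0.19], [0, 0, 0]]
    - [[0.01, 0.03, 0.19], [0, 0, 0]]
    - [[0.01, 0.06, 0.19], [0, 0, 0]]
    - [[0.01, 0.09, 0.19], [0, 0, 0]]
    - [[0.01, 0.12, 0.19], [0, 0, 0]]
    - [[0.01, 0.15, 0.19], [0, 0, 0]]
    - [[0.01, 0.18, 0.19], [0, 0, 0]]
    - [[0.01, 0.2, 0.19], [0, 0, 0]]
    - [[0.01, 0.2, 0.19], [0, 0, 0]]

```text
clock: 38.0
tcp_pos: [0.5044, -0.2132, 0.0692]
orientation: [-3.13, -0.012, -0.005]
contact_force: [-3.1, 20.1, 17.7]
grip_width: 0.0001
gripper_force: 10.8
```

```bash
python3 - <<'E'
from h import *
st()
E
```

```text
t 38.00 tcp [ 0.5044 -0.2132  0.0692] yaw 0.43 w 0.0001 f 10.8 F [-3.1272 20.0656 17.7374] j [ 0.3116  0.5138 -0.0237  1.9963 -0.0007  0.6323 -1.2718]
```

Emit:
servo_tool:
  commands:
    - [[0, -0.1, 0], [0, 0, 0]]
    - [[0, -0.2, 0], [0, 0, 0]]
    - [[0, -0.2, -0.1], [0, 0, 0.3]]
    - [[0, -0.2, -0.12], [0, 0, 0.6]]
    - [[0, -0.2, -0.12], [0, 0, 1]]
    - [[0, -0.2, -0.12], [0, 0, 1]]
    - [[0, -0.2, -0.12], [0, 0, 1]]
    - [[0, -0.2, -0.12], [0, 0, 1]]
    - [[0, -0.2, -0.12], [0, 0, 1]]
    - [[0, -0.2, -0.12], [0, 0, 1]]
    - [[0, -0.2, -0.12], [0, 0, 1]]
    - [[0, -0.2, -0.12], [0, 0, 1]]
    - [[0, -0.2, -0.12], [0, 0, 1]]
    - [[0, -0.2, -0.12], [0, 0, 1]]

```text
clock: 39.4
tcp_pos: [0.5028, -0.1721, 0.0981]
orientation: [-2.219, 2.219, -0.001]
contact_force: [0.2, 0.6, 0.2]
grip_width: -0.0003
gripper_force: 0.0
```

```bash
python3 - <<'E'
from h import *
st()
for n in ('top','scene'):
    p,d,c,E=grab(n); W=cloud(d,c,E); save(n+'3.png',p)
    print(n,'bar');rects(W,(W[...,2]>.055)&(W[...,2]<.1)&(W[...,1]<-.2)&(W[...,1]>-.31)&(abs(W[...,0]-.5)<.19)&(d>0),20)
    print(n,'tea');rects(W,(W[...,2]>.172)&(W[...,2]<.195)&(d>0)&(abs(W[...,1]+.383)<.06)&(W[...,0]>.44)&(W[...,0]<.62),50)
E
```

```text
t 39.40 tcp [ 0.5028 -0.1721  0.0981] yaw -89.99 w -0.0003 f 0.0 F [0.246  0.5665 0.1865] j [-0.0991  0.4721  0.3952  2.0464 -0.2891  0.6728 -2.6567]
top bar
n 121 c [ 629.  -238.2] wh [97.2 21.2] longang 0.5 z 0.0725
top tea
n 560 c [ 528.1 -385.2] wh [62.2 97. ] longang -5.2 z 0.1826
scene bar
n 525 c [ 501.5 -237.4] wh [ 19.8 360. ] longang -0.8 z 0.0729
scene tea
n 718 c [ 528.9 -386.1] wh [ 62.2 102.7] longang -5.9 z 0.1818
```

View pics/scene3.png

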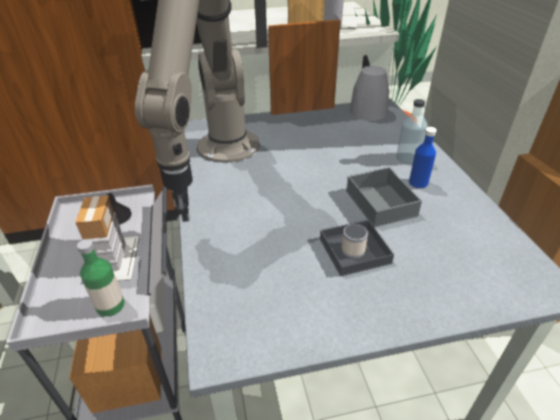

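The scene view shows the can in the tray at (354,240), the emptied basket, and the tea on the column at (97,215). The gate is still leaning at columns 155–165, with the gripper just on its counter side.

Emit:
servo_tool:
  commands:
    - [[-0.04, 0, 0], [0, 0, -1]]
    - [[-0.04, 0, 0], [0, 0, -1]]
    - [[-0.04, 0, 0], [0, 0, -1]]
    - [[-0.04, 0, 0], [0, 0, -1]]
    - [[-0.04, 0, 0], [0, 0, -1]]
    - [[-0.04, 0, 0], [0, 0, -1]]
    - [[-0.04, 0, 0], [0, 0, -1]]
    - [[-0.04, 0, 0], [0, 0, -1]]
    - [[-0.04, 0, 0], [0, 0, -1]]
    - [[-0.04, 0, 0], [0, 0, -1]]
    - [[-0.04, 0, 0], [0, 0, -1]]
    - [[-0.04, 0, 0], [0, 0, -1]]

```text
clock: 40.7
tcp_pos: [0.5027, -0.1623, 0.0982]
orientation: [-3.139, -0.003, -0.005]
contact_force: [-0.3, 0.0, -0.6]
grip_width: 0.0
gripper_force: 0.0
```

Emit:
servo_tool:
  commands:
    - [[0, 0, 0], [0, 0, -1]]
    - [[0, 0, 0], [0, 0, -1]]
    - [[0, 0, 0], [0, 0, -1]]
    - [[0, 0, 0], [0, 0, -1]]
    - [[0, 0, 0], [0, 0, -1]]
    - [[0, 0, 0], [0, 0, -1]]
    - [[0, 0, 0], [0, 0, -1]]
    - [[0, 0, 0], [0, 0, -1]]
    - [[0, 0, 0], [0, 0, -1]]
    - [[0, 0, 0], [0, 0, -1]]
    - [[0, 0, 0], [0, 0, -1]]
    - [[0, 0, 0], [0, 0, -1]]

```text
clock: 41.9
tcp_pos: [0.5026, -0.1622, 0.098]
orientation: [2.222, 2.22, 0.006]
contact_force: [0.1, -0.5, -0.1]
grip_width: 0.0001
gripper_force: 0.0
```

```bash
python3 - <<'E'
from h import *
st(); print(np.array(r.camera_model('wrist')['hand_eye'])[:3,3]); plan((.5,-.175,.072,90),(.5,-.2,.072,90),(.5,-.26,.075,90))
E
```

```text
t 41.90 tcp [ 0.5026 -0.1622  0.098 ] yaw 89.97 w 0.0001 f 0.0 F [ 0.0729 -0.5055 -0.1092] j [ 0.5177  0.4715 -0.3998  2.0109  0.2712  0.7073 -0.0508]
[ 0.08    0.0004 -0.1232]
(0.5, -0.175, 0.072, 90) -> [-0.051, -0.011, 0.104] [0.002, -0.001, -0.0] rows 0.6
(0.5, -0.2, 0.072, 90) -> [-0.151, -0.011, 0.104] [0.002, -0.001, -0.0] rows 0.5
(0.5, -0.26, 0.075, 90) -> [-0.391, -0.01, 0.091] [0.002, -0.001, -0.0] rows 1.2
```

Emit:
servo_tool:
  commands:
    - [[-0.05, -0.01, 0.06], [0, 0, 0]]
    - [[-0.1, -0.01, 0.104], [0, 0, 0]]
    - [[-0.16, -0.01, 0.104], [0, 0, 0]]
    - [[-0.2, -0.01, 0.104], [0, 0, 0]]
    - [[-0.23, -0.01, 0.1], [0, 0, 0]]
    - [[-0.26, -0.01, 0.096], [0, 0, 0]]
    - [[-0.29, -0.01, 0.09], [0, 0, 0]]
    - [[-0.32, -0.01, 0.084], [0, 0, 0]]
    - [[-0.32, -0.01, 0.084], [0, 0, 0]]

```text
clock: 42.8
tcp_pos: [0.5014, -0.2413, 0.0779]
orientation: [2.22, 2.221, 0.009]
contact_force: [-0.9, 3.7, 2.6]
grip_width: -0.0
gripper_force: 1.7
```

```bash
python3 - <<'E'
from h import *
st(); p,d,c,E=grab('scene'); W=cloud(d,c,E)
rects(W,(W[...,2]>.055)&(W[...,2]<.1)&(W[...,1]<-.2)&(W[...,1]>-.31)&(abs(W[...,0]-.5)<.19)&(d>0),20)
E
```

```text
t 42.80 tcp [ 0.5014 -0.2413  0.0779] yaw 90.03 w -0.0000 f 1.7 F [-0.9215  3.6669  2.6385] j [ 0.6336  0.5366 -0.3758  1.9562  0.2893  0.6968  0.0836]
n 325 c [ 588.9 -251.2] wh [ 33.8 185.5] longang -2.1 z 0.0854
```

Smooth, and the bar is moving. I'll keep pushing.

Emit:
servo_tool:
  commands:
    - [[-0.03, 0, -0.005], [0, 0, 0]]
    - [[-0.05, 0, -0.01], [0, 0, 0]]
    - [[-0.07, 0, -0.015], [0, 0, 0]]
    - [[-0.09, 0, -0.02], [0, 0, 0]]
    - [[-0.1, 0, -0.025], [0, 0, 0]]
    - [[-0.11, 0, -0.028], [0, 0, 0]]
    - [[-0.11, 0, -0.028], [0, 0, 0]]

```text
clock: 43.55
tcp_pos: [0.5005, -0.2639, 0.0822]
orientation: [-2.213, -2.222, -0.012]
contact_force: [4.3, 15.4, -8.6]
grip_width: 0.0002
gripper_force: 7.4
```

```bash
python3 - <<'E'
from h import *
st(); p,d,c,E=grab('scene'); W=cloud(d,c,E)
rects(W,(W[...,2]>.07)&(W[...,2]<.1)&(W[...,1]<-.2)&(W[...,1]>-.32)&(abs(W[...,0]-.5)<.19)&(d>0),20)
E
```

```text
t 43.55 tcp [ 0.5005 -0.2639  0.0822] yaw 90.25 w 0.0002 f 7.4 F [ 4.3281 15.4085 -8.5814] j [ 0.6748  0.5446 -0.3795  1.9276  0.2799  0.7228  0.1378]
n 320 c [ 588.8 -271.6] wh [ 34.3 184.3] longang -0.7 z 0.0892
```

Emit:
servo_tool:
  commands:
    - [[-0.008, 0, 0], [0, 0, 0]]
    - [[-0.016, 0, 0], [0, 0, 0]]
    - [[-0.016, 0, 0], [0, 0, 0]]
    - [[-0.016, 0, 0], [0, 0, 0]]

```text
clock: 44.0
tcp_pos: [0.5005, -0.2641, 0.0821]
orientation: [-2.207, -2.223, -0.015]
contact_force: [2.5, 23.6, -2.5]
grip_width: 0.0
gripper_force: 11.9
```

At the stop: the bar no longer moves as the force rises. I'll back off and check.

Emit:
servo_tool:
  commands:
    - [[0.1, 0, 0], [0, 0, 0]]
    - [[0.25, 0, 0], [0, 0, 0]]
    - [[0.4, 0, -0.1], [0, 0, 0]]
    - [[0.6, 0, -0.4], [0, 0, 0]]
    - [[0.8, 0, -0.7], [0, 0, 0]]
    - [[0.8, 0, -0.8], [0, 0, 0]]
    - [[0.8, 0, -0.8], [0, 0, 0]]
    - [[0.8, 0, -0.8], [0, 0, 0]]
    - [[0.8, 0, -0.8], [0, 0, 0]]

```text
clock: 44.9
tcp_pos: [0.5002, -0.0746, 0.2855]
orientation: [2.218, 2.219, 0.007]
contact_force: [0.5, -0.7, -0.6]
grip_width: -0.0002
gripper_force: 0.0
```

```bash
python3 - <<'E'
from h import *
st(); p,d,c,E=grab('top'); W=cloud(d,c,E); save('top4.png',p[120:310,130:480])
print('bar');rects(W,(W[...,2]>.08)&(W[...,2]<.1)&(W[...,1]<-.24)&(W[...,1]>-.32)&(abs(W[...,0]-.5)<.19)&(d>0),20)
m=(W[...,1]<-.23)&(W[...,1]>-.32)&(abs(W[...,0]-.5)<.1)&(d>0)
for y in np.arange(-.305,-.235,.006):
    k=m&(abs(W[...,1]-y)<.003); print(round(y,3),k.sum(),np.percentile(W[k][:,2],[5,50,95]) if k.any() else '')
print('tea');rects(W,(W[...,2]>.172)&(W[...,2]<.195)&(d>0)&(abs(W[...,1]+.383)<.06)&(W[...,0]>.44)&(W[...,0]<.62),50)
print('can');rects(W,(W[...,2]>.06)&(W[...,2]<.08)&(abs(W[...,1]-.265)<.06)&(W[...,0]>.5)&(d>0),30)
for t in ('gate_bar','gate_hinge'): print(t,[(x['uv'],at(W,d,x['uv'])) for x in r.mark_of('top',t)[:1]])
E
```

```text
t 44.90 tcp [ 0.5002 -0.0746  0.2855] yaw 90.02 w -0.0002 f 0.0 F [ 0.5351 -0.6869 -0.5757] j [ 0.4735  0.1991 -0.5095  1.8872  0.1096  1.0766 -0.0788]
bar
n 357 c [ 497.7 -280. ] wh [ 14.8 354.4] longang -1.0 z 0.0902
-0.305 24 [-0.0001  0.0043  0.0088]
-0.299 0 
-0.293 0 
-0.287 38 [0.082  0.0884 0.0926]
-0.281 258 [0.007  0.0517 0.0953]
-0.275 155 [0.0079 0.0606 0.0948]
-0.269 0 
-0.263 0 
-0.257 0 
-0.251 0 
-0.245 0 
-0.239 0 
tea
n 563 c [ 528.2 -385.3] wh [64.3 95.9] longang -5.1 z 0.183
can
n 251 c [643.4 262.7] wh [60.7 60.3] longang 3.6 z 0.0731
gate_bar [([381.8, 215.2], array([ 0.4967, -0.2809,  0.0883]))]
gate_hinge [([372.9, 214.9], array([ 0.5163, -0.3537, -0.4118]))]
```

View pics/top4.png

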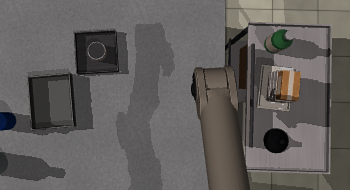

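The gate bar's top is at 0.090 m, directly over the hinge, and the panel is vertical. The tea, the column and the can are in place.

```bash
python3 -c "from bench import r; print(r.hand_in())"
```

```text
the job is handed in; nothing more can be done
None
```

The job is handed in: at my last check the can stood in the tray, the three tins were stacked on the crate lid with the tea carton on top, and the gate was upright. The hand-in gave no verdict.

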